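Stack a slip-ring rotor on its hub

TASK

Assemble the slip-ring rotor on its upright hub, one part at a time and letting go of each before you fetch the next: the large brass ring first, down on the flange, then the white insulating disc, then the small brass ring, and last the knurled steel end cap, open side down. Each part must lie flat and fully down on the one before it. Leave the black pry stick, the screwdriver and the tape roll where they lie.

Things in the scene. Friction and masses are not known exactly. Their poses are not given: they have to be found in the camera images.
- hub: Fixed. Black rotor hub upright on a square aluminium plate, 84 x 84 x 12 mm. Origin: centre of the plate's underside, on the table; z up along the hub's axis. Heights above it: flange 64 mm across, top (the first seat) at 20; thick barrel 24 mm across from 20 to 32; cone to 16 mm across at 36; thin barrel 16 mm across to 69; nose tapered to 8 mm across at the top, 74.
- power_ring: Loose. The large brass ring, with two broad brush grooves round it: outer diameter 54 mm, bore 27 mm (through), height 18 mm, about 160 g. Lies flat on the table; origin at the centre of its underside, z up along its axis. It slides over the thick barrel; seated on the flange its origin is 20 mm above the hub's origin.
- barrier: Loose. The white plastic insulating disc: outer diameter 60 mm, bore 19 mm (through), height 12 mm, about 50 g. Lies flat on the table; origin at the centre of its underside, z up along its axis. It slides over the thin barrel; seated on the large ring its origin is 38 mm above the hub's origin.
- signal_ring: Loose. The small brass ring, with three fine grooves round it: outer diameter 38 mm, bore 19 mm (through), height 14 mm, about 100 g. Lies flat on the table; origin at the centre of its underside, z up along its axis. Seated on the insulating disc its origin is 50 mm above the hub's origin.
- end_cap: Loose. The knurled steel end cap: outer diameter 34 mm, height 20 mm, about 70 g, closed on top, with a blind bore 19 mm in diameter and 14 mm deep from below. Stands on the table open side down; origin at the centre of its underside, z up. It just slips on (no thread); seated on the small ring, over the nose, its origin is 64 mm above the hub's.
- pry_stick: Loose bystander, to be left alone: flat black plastic pry stick, 12 x 140 x 6 mm, lying flat along its own y axis; origin at the centre of its underside.
- driver: Loose bystander, to be left alone: small screwdriver with a green handle, 12 x 121 x 12 mm, lying along its own y axis; origin at the centre of its underside.
- tape: Loose bystander, to be left alone: roll of black tape, 58 mm across, 19 mm high, lying flat; origin at the centre of its underside.
Mind the look-alikes: they are no part of the job. What is shaped like the signal_ring but green or orange is not meant.

How it is judged:
On the way, in this order (a step that is already met when the one before it is completed fails the run):
1. the large brass ring is seated on the hub, flat and fully down, and let go (horizontal distance between power_ring and hub below 0.004 m and z of power_ring in the frame of hub between 0.017 and 0.023 m and angle between power_ring's own z axis and vertical below 0.1 rad and contact force between the fingers and power_ring below 0.1 N), for 0.2 s.
2. the insulating disc is seated on the hub, flat and fully down, and let go (horizontal distance between barrier and hub below 0.004 m and z of barrier in the frame of hub between 0.035 and 0.041 m and angle between barrier's own z axis and vertical below 0.1 rad and contact force between the fingers and barrier below 0.1 N), for 0.2 s.
3. the small brass ring is seated on the hub, flat and fully down, and let go (horizontal distance between signal_ring and hub below 0.004 m and z of signal_ring in the frame of hub between 0.047 and 0.053 m and angle between signal_ring's own z axis and vertical below 0.1 rad and contact force between the fingers and signal_ring below 0.1 N), for 0.2 s.
4. the end cap is seated on the hub, flat and fully down, and let go (horizontal distance between end_cap and hub below 0.004 m and z of end_cap in the frame of hub between 0.061 and 0.067 m and angle between end_cap's own z axis and vertical below 0.1 rad and contact force between the fingers and end_cap below 0.1 N), for 0.2 s.
At the end, for the whole second after the job is handed in: The large brass ring, the insulating disc, the small brass ring and the end cap sit on the hub in this order from below, each within 4 mm of the hub's axis, within 3 mm of its seated height, flat within 0.1 rad, released and at rest (all of step 1 and all of step 2 and all of step 3 and all of step 4 and linear speed of each of power_ring, barrier, signal_ring, end_cap below 0.02 m/s and angular speed of each of power_ring, barrier, signal_ring, end_cap below 0.2 rad/s); the robot touches nothing.
It fails at once if the pry stick is pushed more than 30 mm away (distance of pry_stick from where it was at the start of the episode above 0.03 m).
It fails at once if the screwdriver is pushed more than 30 mm away (distance of driver from where it was at the start of the episode above 0.03 m).
It fails at once if the tape roll is pushed more than 30 mm away (distance of tape from where it was at the start of the episode above 0.03 m).
It also fails if it takes over 106 s, if anything falls off the work surface, if the arm or the gripper's body presses on something with over 40 N, if the wrist force passes 120 N, or if a joint passes its speed limit or range.

ROBOT

A 6-joint arm with a two-finger parallel gripper is mounted at the origin on a cart in front of the work surface, level with it; the furniture and walls round the work are solid. World frame = base frame: x ahead of the robot, y to its left, z up, the work surface at z = 0. Lengths are in m, angles in rad, forces in N, time in s.
With the tool pointing down it reaches from about 0.35 to 0.775 m from the base axis. Payload 7.3 kg.
Tool frame: the origin (TCP) lies between the finger pads; the fingertips stand 14 mm ahead of it and the grasp point (between the pads) lies 5 mm behind it; z points along the fingers, y is the direction in which the jaws open and shut (so a half turn about z gives the same grasp; the last joint's range is limited). The gripper opens to 92 mm and grips with 3 to 60 N. Pads are 19 mm wide; open, the fingers measure 130 mm over their backs; the gripper's body (75 mm by 190 mm) begins 47 mm behind the grasp point.
Start: joints at [1.176, 0.342, 1.524, -0, 1.275, -0.146], TCP at [0.129, 0.509, 0.241] pointing down, gripper open.
Joint ranges: [-2.53, 2.53], [-0.77, 2.02], [0.04, 2.7], [-1, 4.14], [0.28, 2.66], [-3.11, 3.11]. Speed limits (rad/s): [2.57, 2.57, 3.14, 3.14, 3.14, 3.14].

INTERFACE

Orientations are given as [roll, pitch, yaw] about the fixed x, y, z axes, in that order (R = Rz(yaw) Ry(pitch) Rx(roll)).
In Python, from cell import robot gives the robot as it stands.
- The arm moves only by the shell command python3 -m creep 'ROWS' [FORCE]. ROWS is JSON, a list that holds one entry, the list of rows, each a list of 7 numbers: the shift along the tool's x, y, z in cm, then the turn, a rotation vector about the tool's x, y, z in degrees, then the gripper command: -1 is shut, 1 is fully open, values between are in proportion. In form: [[[tx, ty, tz, wx, wy, wz, gripper], ...]]. A call has 1 to 8 rows; each row is the pose to reach, as a shift and turn from the pose measured when the call began, along the tool's axes at that moment; what a row does not reach only later rows make up. A row lasts 1/10 s, in which the tool goes at most 50 mm and 8.59 degrees, less where a joint would pass 70% of its speed; a pose out of reach is approached as far as the arm can. A call with a gripper value outside its range is refused whole. The fingers move at their own pace and stop on an object; FORCE is the grip in N (left out, the last holds). Time passes only in rows, so rows that repeat a pose let the fingers close. It gives the time, the measured TCP pose, the force and the opening at its end, in the units of the state.
- robot.observe(): the state, without advancing time (a new reading comes with each control period).
- robot.read_camera(name): name is "side" or "top" or "wrist"; returns the picture (480x640x3 uint8, red, green, blue); there is no depth.
- robot.camera_params(name): a dict with "camera_matrix" (3x3 intrinsics, pixels), "R" (3x3) and "t" (3): a world point X has camera coordinates R X + t. Camera axes: x right, y down, z forward; pixel columns grow to the right and rows downward; lengths in m; the calibration is good to about 2 mm. A picture is of the moment at which its call begins: read the wrist's pose just before it. camera_params takes no time and is no camera call; for the wrist camera it gives the pose at the moment of the call.
- robot.hand_in(): hands the job in, once; it reports no verdict.
Trained networks look in the newest picture that a camera, given by its name, has taken for a name from the list of things; names that differ only in an ending like _2 or _b are one class to them, and where a whole thing is asked for, a point or a joint stands for the part that bears it (a point fixed in the world has none). Each returns a list of dicts, best first, with "score" (0 to 1); they miss things now and then, are a little off and sometimes report something else, mostly with a low value. They report only what shows in the picture. A call takes as long as a camera call. They do not tell look-alikes from the thing itself.
- robot.look_for(camera, label): "centre" ([x, y, z] in m, in the coordinates of the camera as it stood for that picture, good to about 4 mm: the middle of the surface that is visible of it).
- robot.masks_of(camera, label): "mask" (480x640 bool, what is visible of it).
The state is a dict: "time": time; "qpos": joint angles; "qvel": joint speeds; "joint_efforts": joint torques, N m; "tool_pos": TCP position; "tool_rot": TCP orientation; "contact_force": force on the tool from outside, world axes, zero at the start; "torque": the same for the moment, N m; "opening": finger opening in m.
Only numpy, scipy, OpenCV 4.12 (cv2) and the standard library are available. Lean on these libraries where they do the work, as an engineer would, in place of code of your own. Each camera call takes 0.05 s, during which the arm holds its last target.

## Working session

There is one attempt and no reset: what is moved stays moved. The work goes in short steps, Python scripts to look and compute and a shell command to move; the robot and the scene stay as the last step left them, time stands still between calls to the robot, and variables do not carry over. Pictures are saved under pics/ and viewed, and the job is handed in when it is done.

```bash
ls; mkdir -p pics; cat > h.py <<'E'
import numpy as np,cv2
from cell import robot
def snap(c,n):
    im=robot.read_camera(c); cv2.imwrite(f'pics/{n}.png',im[:,:,::-1]); return im
def par(c):
    p=robot.camera_params(c); return np.array(p['camera_matrix']),np.array(p['R']),np.array(p['t'])
def ray(P,uv,z):
    K,R,t=P; d=R.T@np.linalg.solve(K,[uv[0],uv[1],1]); o=-R.T@t
    return o+d*(z-o[2])/d[2]
def proj(P,X):
    K,R,t=P; c=K@(R@np.array(X)+t); return c[:2]/c[2]
def toworld(P,c):
    K,R,t=P; return R.T@(np.array(c)-t)
E
python3 - <<'E'
from h import *
s=robot.observe(); print(s)
for c in ['top','side','wrist']:
    snap(c,c+'0'); P=par(c); print(c,'cam pos',-P[1].T@P[2],'K',P[0][0,0])
    for l in ['hub','power_ring','barrier','signal_ring','end_cap','pry_stick','driver','tape']:
        for r in robot.look_for(c,l)[:5]:
            w=toworld(P,r['centre']); print(c,l,round(r['score'],2),w.round(3),proj(P,w).round())
print(robot.observe()['time'])
E
```

```text
pics
{'time': 0.0, 'qpos': array([ 1.17602673e+00,  3.42753088e-01,  1.52501792e+00,  2.05863561e-05,
        1.27538679e+00, -1.46005035e-01]), 'qvel': array([-0.00181121, -0.00080131,  0.00032341, -0.00022282, -0.0015782 ,
       -0.00044259]), 'joint_efforts': array([ 1.20613977e-04, -4.31247103e+01, -2.44214165e+01,  7.18348590e-02,
        5.60313673e-02, -1.62946899e-04]), 'tool_pos': array([0.12908531, 0.50848937, 0.24002887]), 'tool_rot': array([-3.14004702e+00, -2.47184520e-04,  2.89282189e+00]), 'contact_force': array([ 0.28168398, -0.2203108 , -0.336566  ]), 'torque': array([ 0.06340077,  0.01064363, -0.01514373]), 'opening': 0.09183288428947559}
top cam pos [ 0.44596666 -0.01015014  1.04682104] K 436.6506324252946
top hub 0.59 [ 0.616 -0.148  0.008] [374. 218.]
top hub 0.25 [0.65  0.218 0.019] [220. 204.]
top power_ring 0.57 [0.653 0.221 0.019] [219. 203.]
top barrier 0.56 [0.438 0.232 0.013] [214. 294.]
top signal_ring 0.52 [ 0.446 -0.228  0.014] [410. 288.]
top signal_ring 0.51 [ 0.493 -0.067  0.015] [341. 269.]
top signal_ring 0.47 [ 0.438 -0.141  0.012] [373. 292.]
to
[... 324 characters left out ...]
23 -0.80018468  0.66148881] K 543.4858033188087
side hub 0.67 [ 0.608 -0.164  0.014] [368. 280.]
side power_ring 0.91 [0.646 0.213 0.014] [312. 173.]
side barrier 0.78 [0.429 0.228 0.013] [218. 189.]
side signal_ring 0.96 [ 0.443 -0.237  0.013] [294. 334.]
side signal_ring 0.79 [ 0.487 -0.075  0.01 ] [287. 267.]
side signal_ring 0.74 [ 0.432 -0.148  0.013] [271. 299.]
side signal_ring 0.72 [ 0.423 -0.059  0.014] [251. 268.]
side end_cap 0.7 [0.571 0.055 0.016] [305. 216.]
side pry_stick 0.62 [ 0.544 -0.276  0.01 ] [362. 336.]
side driver 0.48 [0.429 0.083 0.005] [235. 228.]
side tape 0.7 [0.703 0.049 0.016] [365. 205.]
wrist cam pos [0.04823857 0.53053296 0.38621458] K 429.0179043269086
1.35
```

View pics/top0.png

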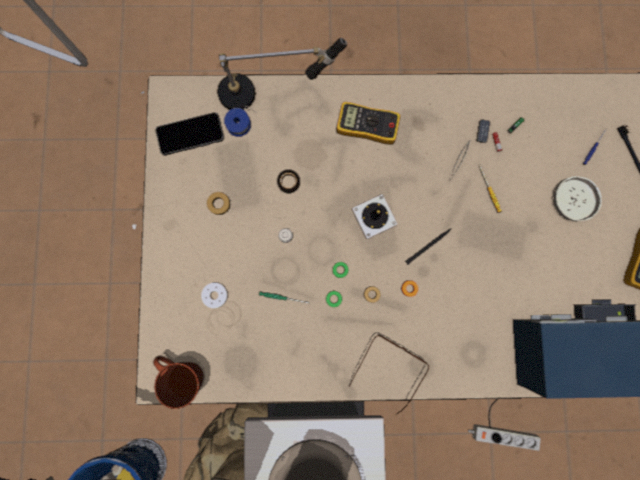

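View pics/side0.png

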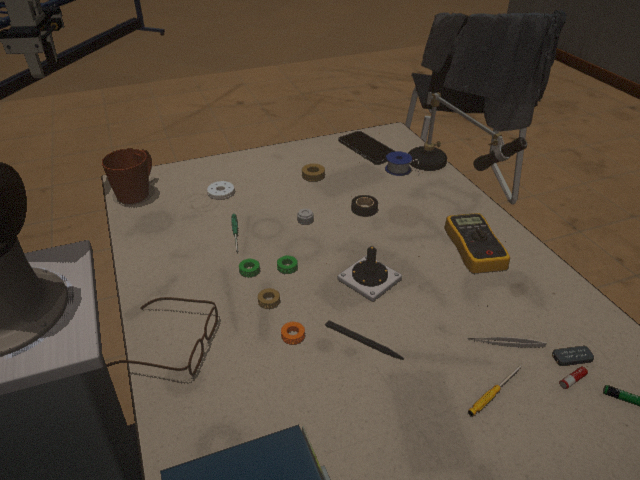

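```bash
python3 - <<'E'
import cv2
a=cv2.imread('pics/top0.png')[240:330,300:450]
b=cv2.imread('pics/side0.png')[240:360,210:400]
cv2.imwrite('pics/crop1.png',cv2.resize(a,None,fx=5,fy=5,interpolation=2));cv2.imwrite('pics/crop2.png',cv2.resize(b,None,fx=4,fy=4,interpolation=2))
E
```

```text
(no output)
```

View pics/crop1.png

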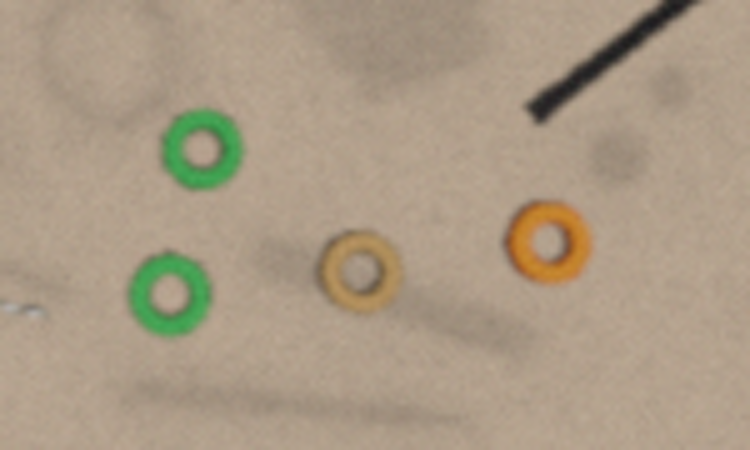

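View pics/crop2.png

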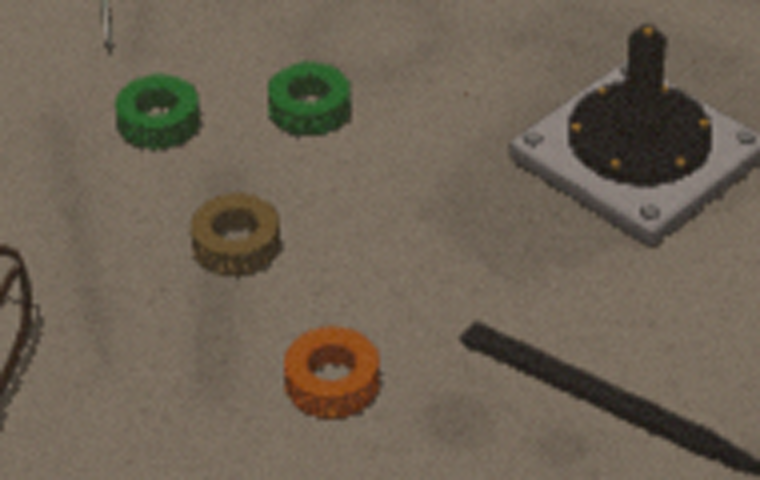

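Candidates are as follows (top-image pixels).

- **Large brass ring:** (219,203). The black tape at (289,181) is the look-alike.
- **Signal_ring shapes:** brass (373,292), green (341,269) and (334,297), orange (410,288). I choose the brass one, and the crops confirm it.
- **Barrier:** white disc at (214,294).
- **End cap:** steel, at (286,235).
- **Hub:** (374,216).

The top and side cameras disagree by about 8 mm, so I will refine with the wrist camera.

```bash
cat >> h.py <<'E'
from scipy.spatial.transform import Rotation as Ro
def go(x,y,z,yaw=None):
    s=robot.observe(); R0=Ro.from_euler('xyz',s['tool_rot'])
    p=np.array(s['tool_pos'])
    if yaw is None: yaw=s['tool_rot'][2]
    R1=Ro.from_euler('xyz',[np.pi,0,yaw])
    d=R0.inv().apply(np.array([x,y,z])-p)*100
    w=np.degrees((R0.inv()*R1).as_rotvec())
    print('row',d.round(2).tolist(),w.round(2).tolist(),'dist cm',np.linalg.norm(d).round(1),'t',s['time'])
E
python3 - <<'E'
from h import *
s=robot.observe(); K,R,t=par('wrist'); Rt=Ro.from_euler('xyz',s['tool_rot'])
print('cam in tool',Rt.inv().apply(-R.T@t-s['tool_pos']),'axis',Rt.inv().apply(R.T[:,2]),'camx',Rt.inv().apply(R.T[:,0]))
print(K)
go(0.65,0.217,0.24,np.pi/2);go(0.65,0.217,0.24,np.pi);go(0.65,0.217,0.24,-np.pi/2);go(0.65,0.217,0.24,0)
E
```

```text
cam in tool [ 0.0838483   0.00109502 -0.14545779] axis [-3.09698275e-01  3.05213740e-04  9.50834836e-01] camx [1.16275234e-03 9.99999322e-01 5.77270193e-05]
[[429.01790433   0.         323.24907828]
 [  0.         429.01790433 235.65715296]
 [  0.           0.           1.        ]]
row [-57.66, -15.47, 0.07] [0.0, -0.0, 75.75] dist cm 59.7 t 1.35
row [-57.66, -15.47, 0.07] [0.0, 0.0, -14.25] dist cm 59.7 t 1.35
row [-57.66, -15.47, 0.07] [0.0, 0.0, -104.25] dist cm 59.7 t 1.35
row [-57.66, -15.47, 0.07] [0.0, -0.01, 165.75] dist cm 59.7 t 1.35
```

View pics/wrist0.png

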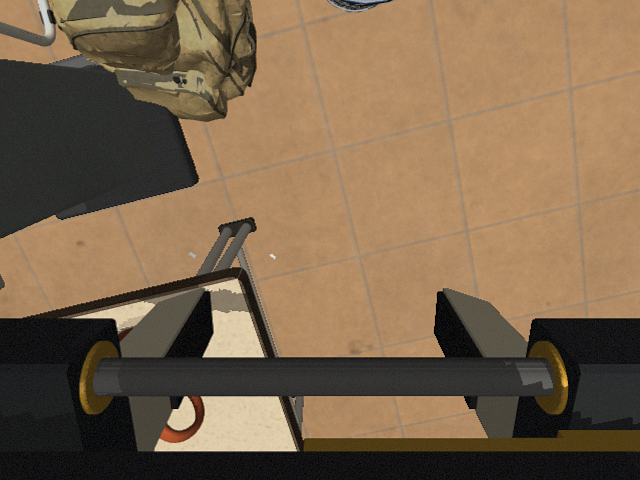

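The wrist camera looks down between the fingers. I'll use tool yaw = π/2 throughout, so the jaws lie along world x, and hover over the large ring first.

```bash
python3 -m creep '[[[-57.7,-15.5,4,0,0,75.7,1],[-57.7,-15.5,4,0,0,75.7,1],[-57.7,-15.5,4,0,0,75.7,1],[-57.7,-15.5,4,0,0,75.7,1],[-57.7,-15.5,4,0,0,75.7,1],[-57.7,-15.5,4,0,0,75.7,1],[-57.7,-15.5,4,0,0,75.7,1],[-57.7,-15.5,4,0,0,75.7,1]]]' 20
python3 -c "
from h import *
go(.65,.217,.2,np.pi/2)"
```

```text
time: 2.15
tool_pos: [0.479, 0.3123, 0.214]
tool_rot: [3.141, -0.0, 1.686]
contact_force: [0.2, 0.6, 0.0]
opening: 0.0917
row [-11.44, 15.88, 1.4] [0.02, -0.02, 6.62] dist cm 19.6 t 2.15
```

```bash
python3 -m creep '[[[-11.44,15.88,1.4,0,0,6.6,1],[-11.44,15.88,1.4,0,0,6.6,1],[-11.44,15.88,1.4,0,0,6.6,1],[-11.44,15.88,1.4,0,0,6.6,1],[-11.44,15.88,1.4,0,0,6.6,1],[-11.44,15.88,1.4,0,0,6.6,1]]]'
cat >> h.py <<'E'
def look(label,n,z=None):
    P=par('wrist'); s=robot.observe(); im=snap('wrist',n)
    print('t',s['time'],'tcp',np.round(s['tool_pos'],4))
    for r in robot.look_for('wrist',label)[:3]:
        w=toworld(P,r['centre']); print('lf',round(r['score'],2),w.round(4),proj(P,w).round(1))
    for r in robot.masks_of('wrist',label)[:2]:
        m=r['mask'].astype(np.uint8); cs,_=cv2.findContours(m,cv2.RETR_EXTERNAL,cv2.CHAIN_APPROX_NONE)
        c=max(cs,key=cv2.contourArea); e=cv2.fitEllipse(c); bb=cv2.boundingRect(c)
        print('mask',round(r['score'],2),'bb',bb,'ell',np.round(e[0],1),np.round(e[1],1))
    return P,im
E
python3 - <<'E'
from h import *
look('power_ring','w1')
E
```

```text
time: 2.75
tool_pos: [0.6504, 0.2159, 0.1987]
tool_rot: [-3.14, -0.0, 1.569]
contact_force: [-0.5, 0.2, 0.4]
opening: 0.0917
t 2.75 tcp [0.6504 0.2159 0.1987]
lf 0.88 [0.6553 0.228  0.0217] [328.9 196.3]
lf 0.26 [0.4424 0.1231 0.0098] [ 83.7 311.4]
mask 0.73 bb (295, 161, 69, 71) ell [328.3 195.9] [67.3 70.1]
```

View pics/w1.png

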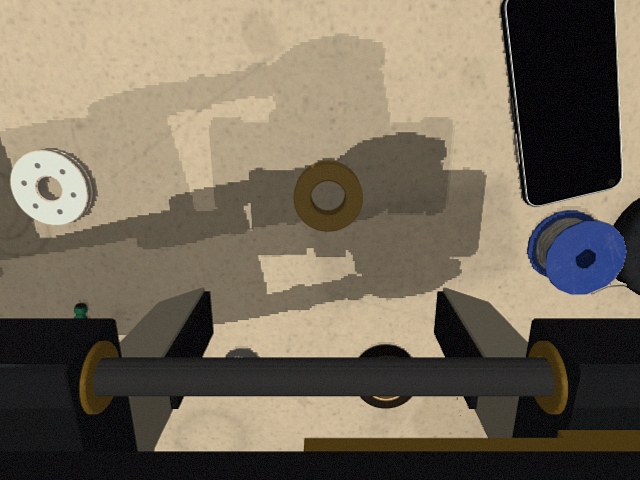

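Wrist picture: the large brass ring is at (328,196), the barrier at (50,187), and the tape is partly behind the bar at (385,375). Next I'll fit known cylinders to the masks.

```bash
cat >> h.py <<'E'
from scipy.optimize import minimize
TH=np.linspace(0,2*np.pi,72,endpoint=False)
def render(P,x,y,r,h,z0,S=4):
    pts=np.array([proj(P,[x+r*np.cos(a),y+r*np.sin(a),z]) for z in (z0,z0+h) for a in TH])
    hull=cv2.convexHull((pts*16+8).astype(np.int32)); m=np.zeros((480,640),np.uint8)
    cv2.fillConvexPoly(m,hull,1,cv2.LINE_8,4); return m
def fitcyl(P,mask,r,h,z0):
    m=mask.astype(np.uint8); cs,_=cv2.findContours(m,cv2.RETR_EXTERNAL,cv2.CHAIN_APPROX_NONE)
    c=max(cs,key=cv2.contourArea); f=np.zeros_like(m); cv2.drawContours(f,[c],-1,1,-1)
    M=cv2.moments(f,True); cm=np.array([M['m10'],M['m01']])/M['m00']
    xy=ray(P,cm,z0+h*.6)[:2]
    for _ in range(6):
        g=render(P,*xy,r,h,z0); G=cv2.moments(g,True); cg=np.array([G['m10'],G['m01']])/G['m00']
        xy=xy+ray(P,cm,z0+h)[:2]-ray(P,cg,z0+h)[:2]
    g=render(P,*xy,r,h,z0)
    print('fit',xy.round(4),'iou',round((g&f).sum()/(g|f).sum(),3),'area',f.sum(),g.sum()); return xy
DIM=dict(power_ring=(.027,.018),barrier=(.030,.012),signal_ring=(.019,.014),end_cap=(.017,.020))
def find(label,n,z0=0,cam='wrist'):
    P=par(cam); s=robot.observe(); im=snap(cam,n)
    print(label,'t',s['time'],'tcp',np.round(s['tool_pos'],4),'rot',np.round(s['tool_rot'],4))
    for r in robot.masks_of(cam,label)[:5]:
        if r['score']<.4: continue
        b=cv2.boundingRect(r['mask'].astype(np.uint8)); print(round(r['score'],2),b,end=' '); fitcyl(P,r['mask'],*DIM[label],z0)
    return P,im
E
python3 - <<'E'
from h import *
find('power_ring','w2');find('barrier','w3'); find('end_cap','t3',cam='top');find('power_ring','t4',cam='top');find('barrier','t5',cam='top');find('signal_ring','t5',cam='top')
go(.655,.224,.2,np.pi/2)
E
```

```text
power_ring t 2.9 tcp [0.6491 0.218  0.2004] rot [ 3.1414e+00 -6.0000e-04  1.5725e+00]
0.68 (296, 164, 68, 70) fit [0.6544 0.2259] iou 0.951 area 3752 3947
barrier t 3.0 tcp [0.6491 0.2181 0.2008] rot [ 3.1407e+00 -6.0000e-04  1.5729e+00]
0.7 (14, 149, 84, 78) fit [0.435  0.2324] iou 0.969 area 5018 5158
0.57 (75, 303, 15, 15) fit [0.4377 0.1231] iou 0.043 area 175 4041
end_cap t 3.1 tcp [0.6494 0.2179 0.2008] rot [ 3.1405e+00 -5.0000e-04  1.5727e+00]
0.56 (279, 228, 14, 15) fit [0.5771 0.0651] iou 0.875 area 175 200
power_ring t 3.2 tcp [0.6496 0.2176 0.2005] rot [ 3.1408e+00 -5.0000e-04  1.5721e+00]
0.67 (209, 192, 22, 23) fit [0.6581 0.2228] iou 0.795 area 377 474
barrier t 3.3 tcp [0.6497 0.2173 0.2003] rot [ 3.1411e+00 -4.0000e-04  1.5717e+00]
0.7 (277, 169, 24, 25) fit [0.7107 0.058 ] iou 0.87 area 463 532
0.58 (202, 283, 26, 24) fit [0.4385 0.2329] iou 0.819 area 485 592
signal_ring t 3.4 tcp [0.6499 0.2171 0.2001] rot [ 3.1412e+00 -4.0000e-04  1.5714e+00]
0.68 (326, 291, 17, 16) fit [ 0.4257 -0.049 ] iou 0.842 area 203 241
0.64 (333, 262, 16, 16) fit [ 0.4926 -0.0651] iou 0.85 area 198 233
0.6 (363, 286, 18, 17) fit [ 0.4349 -0.1373] iou 0.942 area 228 242
row [0.7, 0.51, 0.0] [0.02, -0.02, 0.03] dist cm 0.9 t 3.5
```

```bash
python3 -c "
from h import *
go(.6544,.2259,.017,np.pi/2)"
```

```text
row [0.88, 0.44, 18.3] [0.02, -0.02, 0.03] dist cm 18.3 t 3.5
```

```bash
python3 -m creep '[[[0.88,0.44,8,0,0,0,1],[0.88,0.44,8,0,0,0,1],[0.88,0.44,12,0,0,0,1],[0.88,0.44,15,0,0,0,1],[0.88,0.44,15,0,0,0,1],[0.88,0.44,15,0,0,0,1]]]'
python3 -c "
from h import *
find('power_ring','w4')
go(.6544,.2259,.017,np.pi/2)"
```

```text
time: 4.1
tool_pos: [0.6546, 0.2258, 0.0504]
tool_rot: [3.141, -0.0, 1.571]
contact_force: [-0.0, -0.1, 0.3]
opening: 0.0915
power_ring t 4.1 tcp [0.6546 0.2258 0.0504] rot [ 3.1414e+00 -4.0000e-04  1.5711e+00]
0.9 (262, 227, 120, 119) fit [0.6545 0.2257] iou 0.975 area 11059 11328
row [-0.03, -0.16, 3.56] [0.25, -0.07, 0.02] dist cm 3.6 t 4.2
```

View pics/w4.png

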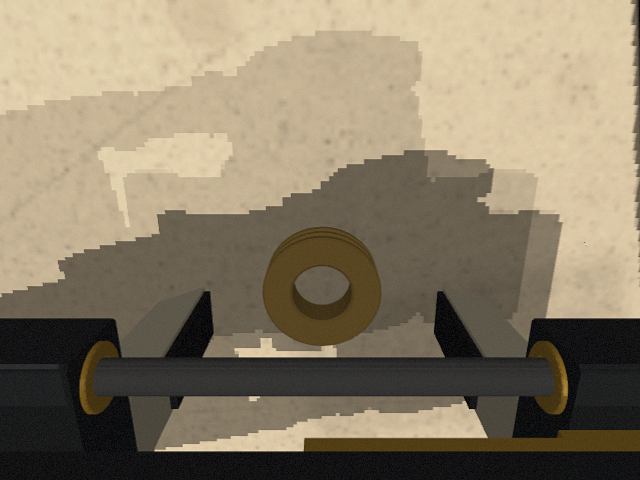

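The ring sits centred between the fingers at (322,290), and the fit agrees with the one from the high view. I'll descend and grip.

```bash
python3 -m creep '[[[0,0,2,0,0,0,1],[0,0,3.5,0,0,0,1],[0,0,3.5,0,0,0,1],[0,0,3.5,0,0,0,-1],[0,0,3.5,0,0,0,-1],[0,0,3.5,0,0,0,-1],[0,0,3.5,0,0,0,-1],[0,0,3.5,0,0,0,-1]]]' 25
python3 -m creep '[[[0,0,0,0,0,0,-1],[0,0,0,0,0,0,-1],[0,0,0,0,0,0,-1]]]' 25
```

```text
time: 5.0
tool_pos: [0.656, 0.2262, 0.0179]
tool_rot: [3.137, -0.001, 1.571]
contact_force: [-0.7, -1.1, 0.6]
opening: 0.0568
time: 5.3
tool_pos: [0.6559, 0.2262, 0.0179]
tool_rot: [3.138, -0.001, 1.571]
contact_force: [-0.9, -1.1, 1.0]
opening: 0.053
```

```bash
python3 -m creep '[[[0,0,-3,0,0,0,-1],[0,0,-8,0,0,0,-1],[0,0,-13,0,0,0,-1],[0,0,-13,0,0,0,-1],[0,0,-13,0,0,0,-1]]]' 25
python3 -c "
from h import *
s=robot.observe()
P,im=find('power_ring','w5',z0=s['tool_pos'][2]-.0175)
go(.612,-.155,.2,np.pi/2)"
```

```text
time: 5.8
tool_pos: [0.6559, 0.2262, 0.1493]
tool_rot: [3.135, -0.002, 1.571]
contact_force: [-0.6, -0.9, -2.8]
opening: 0.0532
power_ring t 5.8 tcp [0.6559 0.2262 0.1493] rot [ 3.1346e+00 -1.9000e-03  1.5712e+00]
0.6 (254, 251, 140, 106) fit [0.6567 0.231 ] iou 0.748 area 12383 16165
row [-38.08, -4.25, -5.42] [0.05, -0.03, 0.02] dist cm 38.7 t 5.9
```

View pics/w5.png

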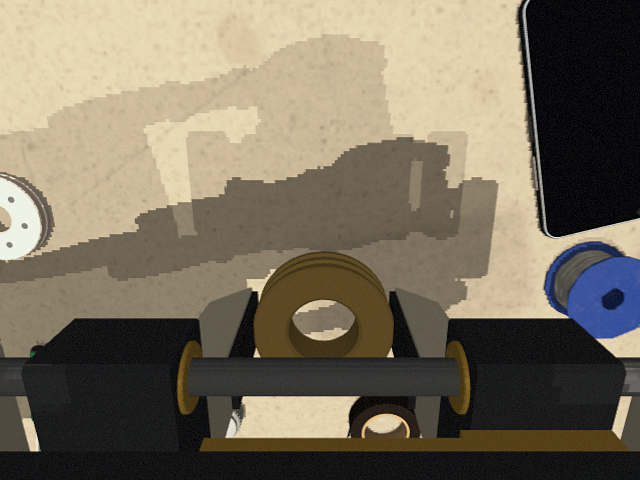

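The ring is held symmetrically at (324,320). I'll move to look at the hub from slightly beside it.

```bash
python3 -m creep '[[[-42,-4.3,-6,0,0,0,-1],[-42,-4.3,-6,0,0,0,-1],[-42,-4.3,-6,0,0,0,-1],[-42,-4.3,-6,0,0,0,-1],[-42,-4.3,-6,0,0,0,-1],[-42,-4.3,-6,0,0,0,-1],[-42,-4.3,-6,0,0,0,-1],[-42,-4.3,-6,0,0,0,-1]]]'
python3 -m creep '[[[-4,0,0,0,0,0,-1],[-4,0,0,0,0,0,-1],[-4,0,0,0,0,0,-1],[-4,0,0,0,0,0,-1]]]'
python3 - <<'E'
from h import *
P=par('wrist');s=robot.observe();im=snap('wrist','w6')
print(s['tool_pos'],s['tool_rot'])
for r in robot.look_for('wrist','hub')[:2]: w=toworld(P,r['centre']); print(r['score'],w,proj(P,w))
np.savez('w6.npz',K=P[0],R=P[1],t=P[2])
E
```

```text
time: 6.7
tool_pos: [0.6129, -0.1698, 0.2]
tool_rot: [-3.139, -0.002, 1.571]
contact_force: [0.4, -0.4, -0.6]
opening: 0.0531
time: 7.1
tool_pos: [0.6125, -0.2085, 0.1984]
tool_rot: [-3.136, -0.004, 1.572]
contact_force: [-0.9, 0.0, -1.2]
opening: 0.0534
[ 0.61254168 -0.20854581  0.19842747] [-3.13618029 -0.003849    1.57181657]
0.61 [ 0.61920854 -0.14583004  0.01545686] [332.50845751 128.83880706]
```

View pics/w6.png

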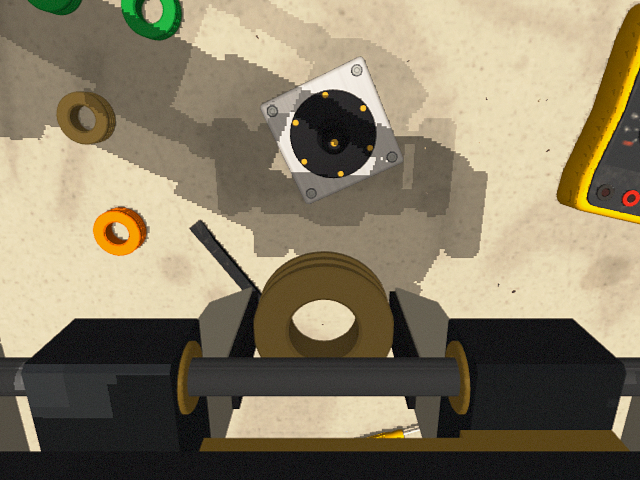

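The hub plate is centred near (334,130), with the flange at (334,133) and the nose at (334,143). The small brass ring is at (86,117).

```bash
cat >> h.py <<'E'
def hubfit(P,im,xy0,tag='hub'):
    c=proj(P,[*xy0,.02]).round().astype(int); g=im.max(2).astype(np.uint8)
    d=(g<62).astype(np.uint8); 
    roi=np.zeros_like(d); cv2.circle(roi,tuple(int(v) for v in c),int(429*.040/( -1*0+ (P[1]@np.array([*xy0,.02])+P[2])[2])),1,-1)
    d&=roi; d=cv2.morphologyEx(d,cv2.MORPH_CLOSE,np.ones((7,7),np.uint8)); d=cv2.morphologyEx(d,cv2.MORPH_OPEN,np.ones((3,3),np.uint8))
    v=fitcyl(P,d,.032,.008,.012)
    o=im[:,:,::-1].copy()
    for z,r in ((.02,.032),(.012,.0),(.074,.004),(.069,.008)):
        for a in TH: 
            q=proj(P,[v[0]+r*np.cos(a),v[1]+r*np.sin(a),z]).round().astype(int); o[q[1]%480,q[0]%640]=(255,0,255)
    y0=max(0,c[1]-110);x0=max(0,c[0]-110); cv2.imwrite(f'pics/{tag}.png',cv2.resize(o[y0:c[1]+110,x0:c[0]+110],None,fx=2.7,fy=2.7,interpolation=0)); return v
E
python3 - <<'E'
from h import *
z=np.load('w6.npz');P=(z['K'],z['R'],z['t']); im=cv2.imread('pics/w6.png')[:,:,::-1]
v=hubfit(P,im,(.619,-.146),'hub1')
c4=[ray(P,q,.012) for q in ((364,58),(402,153),(310,202),(262,107))]; print(np.mean(c4,0)); print([np.linalg.norm(c4[i]-c4[i-1]) for i in range(4)])
print(ray(P,(334,143),.074))
E
```

```text
fit [ 0.6189 -0.1495] iou 0.953 area 5906 6200
[ 0.62067456 -0.14836825  0.012     ]
[np.float64(0.08195670115291231), np.float64(0.07419828809632509), np.float64(0.08057127259594486), np.float64(0.0802331533996894)]
[ 0.61928036 -0.15042339  0.074     ]
```

View pics/hub1.png

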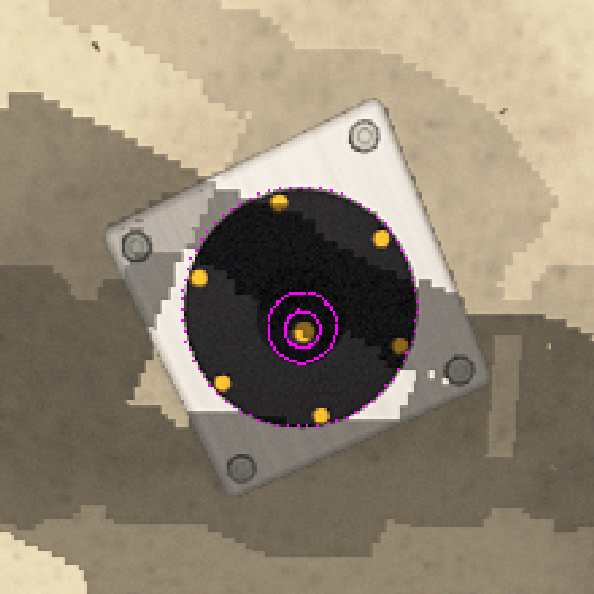

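```bash
cat >> h.py <<'E'
def overlay(P,im,circs,tag,box,f=4):
    o=cv2.resize(im[:,:,::-1],None,fx=f,fy=f,interpolation=cv2.INTER_NEAREST)
    for (x,y,z,r) in circs:
        pts=np.array([proj(P,[x+r*np.cos(a),y+r*np.sin(a),z]) for a in TH]); 
        cv2.polylines(o,[((pts+.5)*f).round().astype(np.int32)],True,(255,0,255),1)
    x0,y0,x1,y1=box; cv2.imwrite(f'pics/{tag}.png',o[y0*f:y1*f,x0*f:x1*f])
E
python3 - <<'E'
from h import *
z=np.load('w6.npz');P=(z['K'],z['R'],z['t']); im=cv2.imread('pics/w6.png')[:,:,::-1]
x,y,zt=.61254,-.20855,.19843
zt0=zt+.0005
overlay(P,im,[(x,y,zt0,.0135),(x,y,zt0,.027),(x,y,zt0-.018,.0135),(x,y,zt0-.018,.027)],'ov1',(240,240,410,370))
E
```

```text
(no output)
```

View pics/ov1.png

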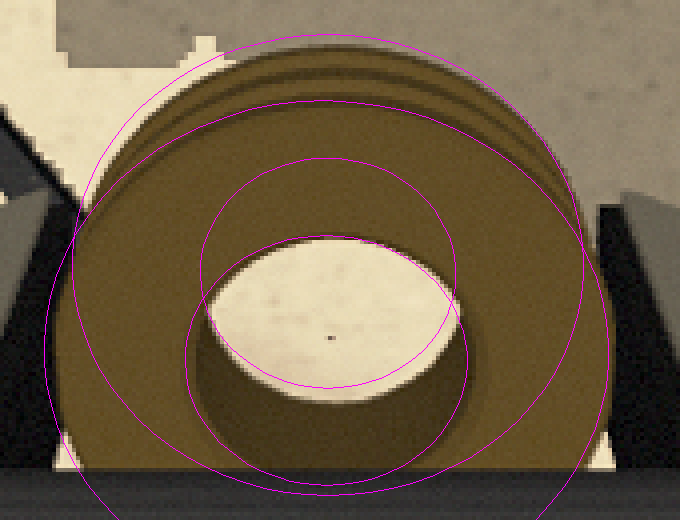

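```bash
python3 -c "
from h import *
go(.6184,-.149,.13,np.pi/2)"
```

```text
row [5.89, 0.58, 6.94] [-0.24, -0.17, 0.13] dist cm 9.1 t 7.2
```

```bash
python3 -m creep '[[[3,0.3,3,-0.2,-0.1,0,-1],[5.9,0.58,5,-0.2,-0.1,0,-1],[5.9,0.58,6.9,-0.2,-0.1,0,-1],[5.9,0.58,6.9,-0.2,-0.1,0,-1],[5.9,0.58,6.9,-0.2,-0.1,0,-1],[5.9,0.58,6.9,-0.2,-0.1,0,-1]]]'
python3 - <<'E'
from h import *
s=robot.observe();P=par('wrist'); im=snap('wrist','w7'); print(s['tool_pos'],s['tool_rot'])
x,y,zt=s['tool_pos']; zt-=.0
overlay(P,im,[(x+.0006,y-.0008,zt,.0135),(x+.0006,y-.0008,zt,.027),(x+.0006,y-.0008,zt-.018,.0135),(x+.0006,y-.0008,zt-.018,.027),(.619,-.1498,.074,.004),(.619,-.1498,.069,.008),(.619,-.1498,.02,.032)],'ov2',(240,220,410,370))
go(.6184,-.149,.13,np.pi/2)
E
```

```text
time: 7.8
tool_pos: [0.6191, -0.1493, 0.1319]
tool_rot: [3.14, -0.0, 1.573]
contact_force: [-0.7, -0.1, -1.8]
opening: 0.0532
[ 0.61911699 -0.14926344  0.13186719] [ 3.13995496e+00 -3.27600872e-04  1.57302072e+00]
row [0.05, -0.07, 0.19] [0.1, -0.02, 0.11] dist cm 0.2 t 7.85
```

View pics/ov2.png

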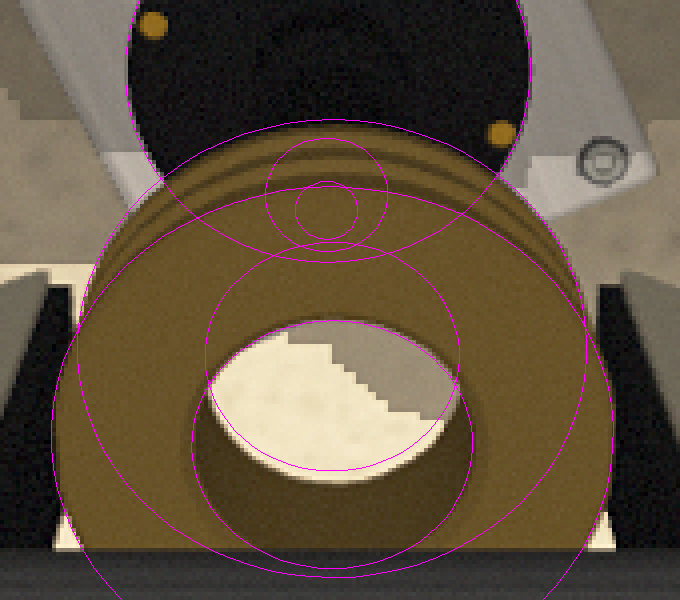

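The flange overlay matches, and the ring is aligned within about 1 mm. I'll lower it over the nose.

```bash
python3 -m creep '[[[0.05,-0.05,3,0,0,0,-1],[0.05,-0.05,5,0,0,0,-1],[0.05,-0.05,6.5,0,0,0,-1],[0.05,-0.05,7.5,0,0,0,-1],[0.05,-0.05,7.5,0,0,0,-1],[0.05,-0.05,7.5,0,0,0,-1]]]'
python3 - <<'E'
from h import *
s=robot.observe();P=par('wrist'); im=snap('wrist','w8'); print(s['tool_pos'],s['tool_rot'],s['contact_force'])
go(.6184,-.149,.0385,np.pi/2)
E
```

```text
time: 8.45
tool_pos: [0.6192, -0.1492, 0.0576]
tool_rot: [3.139, 0.0, 1.573]
contact_force: [0.8, -0.3, -1.3]
opening: 0.0535
[ 0.61922332 -0.14924969  0.05764364] [3.13866922e+00 1.76934586e-04 1.57254629e+00] [ 0.83330692 -0.29107375 -1.31939903]
row [0.03, -0.11, 1.95] [0.2, 0.02, 0.1] dist cm 2.0 t 8.5
```

View pics/w8.png

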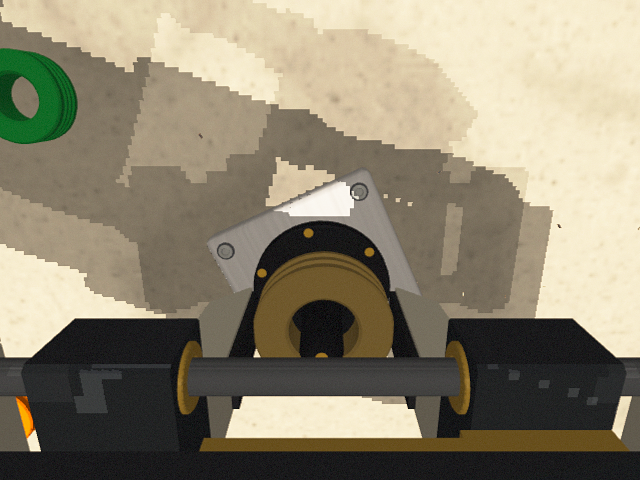

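The thin barrel shows through the ring's bore at (322,325), and there are no contact forces. Next I'll lower it over the thick barrel.

```bash
python3 -m creep '[[[0,-0.04,0.7,0,0,0,-1],[0,-0.04,1.2,0,0,0,-1],[0,-0.04,1.6,0,0,0,-1],[0,-0.04,1.85,0,0,0,-1],[0,-0.04,1.85,0,0,0,-1],[0,-0.04,1.85,0,0,0,-1]]]'
python3 - <<'E'
from h import *
s=robot.observe();P=par('wrist'); im=snap('wrist','w9'); print(s['tool_pos'],s['tool_rot'],s['contact_force'])
E
```

```text
time: 9.1
tool_pos: [0.6191, -0.1493, 0.0395]
tool_rot: [3.138, 0.0, 1.573]
contact_force: [0.5, -0.3, -0.6]
opening: 0.053
[ 0.61914336 -0.14929605  0.03948958] [3.13796794e+00 3.81825028e-04 1.57257792e+00] [ 0.474285   -0.34795475 -0.57200333]
```

View pics/w9.png

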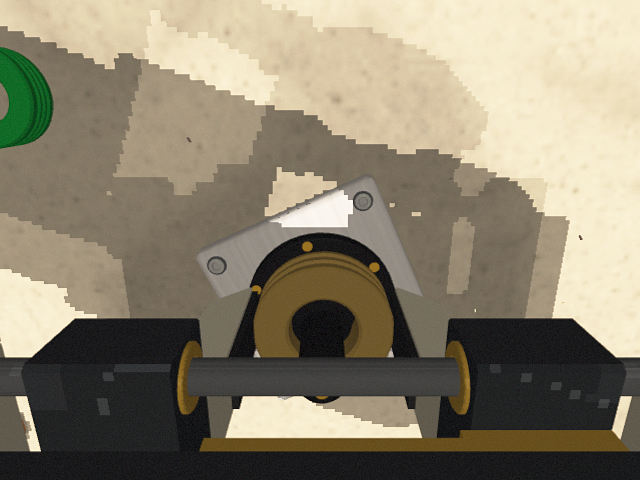

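```bash
python3 -m creep '[[[0,0,0,0,0,0,0.6],[0,0,0,0,0,0,0.6],[0,0,0,0,0,0,0.6],[0,0,0,0,0,0,0.6],[0,0,-4,0,0,0,0.6],[0,0,-9,0,0,0,0.6],[0,0,-13,0,0,0,1],[0,0,-14,0,0,0,1]]]'
python3 - <<'E'
from h import *
s=robot.observe(); print(s['contact_force'])
P,im=find('power_ring','w10',z0=.02)
find('power_ring','t10',z0=.02,cam='side')
E
```

```text
time: 9.95
tool_pos: [0.6209, -0.15, 0.1855]
tool_rot: [3.129, 0.004, 1.573]
contact_force: [-0.3, -0.2, 0.9]
opening: 0.085
[-0.32689481 -0.24816154  0.9233204 ]
power_ring t 9.95 tcp [ 0.6209 -0.15    0.1855] rot [3.1287 0.0038 1.5727]
0.74 (281, 180, 76, 77) fit [ 0.62   -0.1496] iou 0.974 area 4656 4778
power_ring t 10.05 tcp [ 0.6195 -0.1495  0.1818] rot [3.1336e+00 2.0000e-03 1.5727e+00]
0.68 (357, 255, 29, 26) fit [ 0.616  -0.1525] iou 0.628 area 484 758
```

View pics/w10.png

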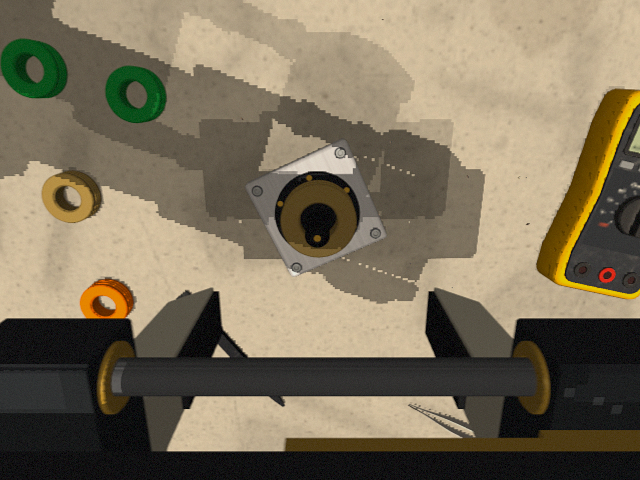

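View pics/t10.png

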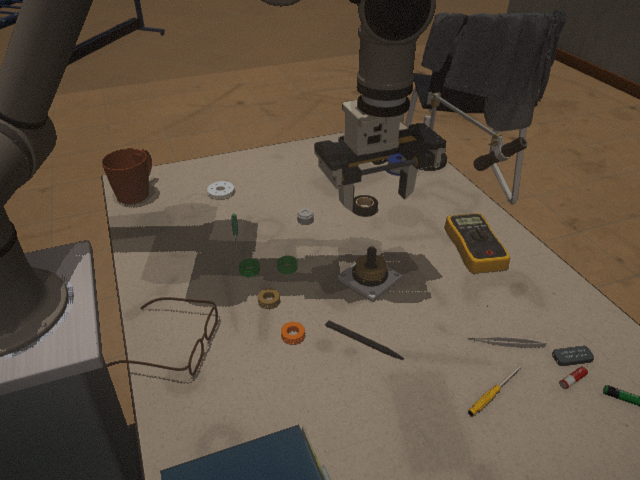

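The large ring is seated at wrist pixel (317,215), flat, about 1 mm off the axis. Next is the barrier.

```bash
python3 -c "
from h import *
go(.435,.232,.18,np.pi/2)"
```

```text
row [38.13, -18.22, -0.21] [0.09, -0.02, 0.1] dist cm 42.3 t 10.15
```

```bash
python3 -m creep '[[[38.1,-18.2,0,0,0,0,1],[38.1,-18.2,0,0,0,0,1],[38.1,-18.2,0,0,0,0,1],[38.1,-18.2,0,0,0,0,1],[38.1,-18.2,0,0,0,0,1],[38.1,-18.2,0,0,0,0,1],[38.1,-18.2,0,0,0,0,1],[38.1,-18.2,0,0,0,0,1]]]'
python3 -c "
from h import *
go(.435,.232,.12,np.pi/2)"
```

```text
time: 10.95
tool_pos: [0.4429, 0.2123, 0.1759]
tool_rot: [-3.139, 0.001, 1.572]
contact_force: [1.3, 0.1, 0.0]
opening: 0.0918
row [1.97, -0.77, 5.59] [-0.14, 0.05, 0.08] dist cm 6.0 t 10.95
```

```bash
python3 -m creep '[[[1.97,-0.77,4,0,0,0,1],[1.97,-0.77,5.6,0,0,0,1],[1.97,-0.77,5.6,0,0,0,1],[1.97,-0.77,5.6,0,0,0,1],[1.97,-0.77,5.6,0,0,0,1]]]'
python3 -c "
from h import *
find('barrier','w11')"
```

```text
time: 11.45
tool_pos: [0.4357, 0.2316, 0.1204]
tool_rot: [-3.14, 0.001, 1.571]
contact_force: [-0.2, 0.1, 0.3]
opening: 0.0915
barrier t 11.45 tcp [0.4357 0.2316 0.1204] rot [-3.1399e+00  6.0000e-04  1.5712e+00]
0.92 (275, 188, 96, 95) fit [0.4356 0.2325] iou 0.974 area 7167 7362
```

View pics/w11.png

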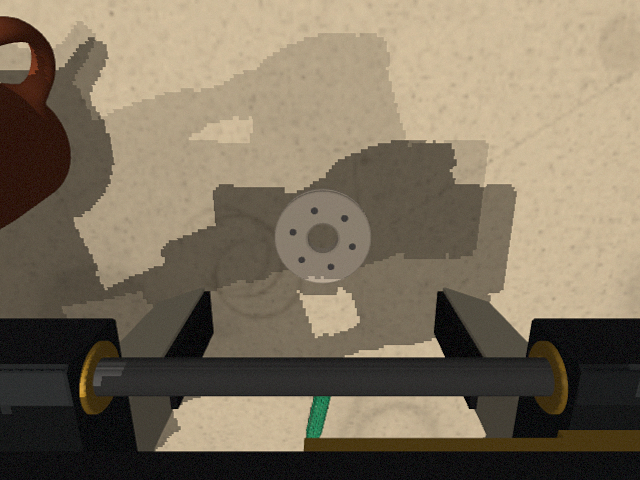

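```bash
python3 -c "
from h import *
P=par('top'); Q=par('wrist')
for z in (0,.05,.1):
  print(z,ray(P,(203,378),z),ray(P,(203,362),z),ray(P,(160,360),z), ray(Q,(70,155),z), ray(Q,(52,70),z),'side',ray(par('side'),(152,160),z))
go(.4356,.2325,.017,np.pi/2)"
```

```text
0 [0.24658165 0.25609952 0.        ] [0.28250663 0.25684936 0.        ] [0.28865431 0.35620262 0.        ] [0.28074941 0.28211029 0.        ] [0.279176   0.33095016 0.        ] side [0.30980702 0.43617717 0.        ]
0.05 [0.256105   0.24338246 0.05      ] [0.29031408 0.24409649 0.05      ] [0.29616812 0.33870427 0.05      ] [0.31004608 0.28865727 0.05      ] [0.30876828 0.32832141 0.05      ] side [0.30601861 0.3427242  0.05      ]
0.1 [0.26562836 0.23066541 0.1       ] [0.29812153 0.23134362 0.1       ] [0.30368193 0.32120592 0.1       ] [0.33934276 0.29520426 0.1       ] [0.33836056 0.32569265 0.1       ] side [0.3022302  0.24927123 0.1       ]
row [0.09, -0.01, 10.37] [-0.05, 0.02, 0.01] dist cm 10.4 t 11.55
```

The mug stays clear of the gripper body. I'll descend and grip.

```bash
python3 -m creep '[[[0.09,0,4,0,0,0,1],[0.09,0,8,0,0,0,1],[0.09,0,10.4,0,0,0,1],[0.09,0,10.4,0,0,0,1],[0.09,0,10.4,0,0,0,-1],[0.09,0,10.4,0,0,0,-1],[0.09,0,10.4,0,0,0,-1],[0.09,0,10.4,0,0,0,-1]]]' 20
python3 -m creep '[[[0,0,0,0,0,0,-1],[0,0,0,0,0,0,-1],[0,0,0,0,0,0,-1]]]' 20
```

```text
time: 12.35
tool_pos: [0.436, 0.2325, 0.0171]
tool_rot: [-3.142, -0.0, 1.571]
contact_force: [-0.4, -0.4, 0.9]
opening: 0.0647
time: 12.65
tool_pos: [0.436, 0.2325, 0.0172]
tool_rot: [3.142, -0.0, 1.571]
contact_force: [0.3, -0.5, 0.9]
opening: 0.0592
```

```bash
python3 -m creep '[[[0,0,-4,0,0,0,-1],[0,0,-9,0,0,0,-1],[0,0,-14,0,0,0,-1],[0,0,-15,0,0,0,-1]]]'
python3 -c "
from h import *
go(.619,-.1495,.17,np.pi/2)"
```

```text
time: 13.05
tool_pos: [0.4385, 0.2335, 0.1727]
tool_rot: [3.132, -0.003, 1.571]
contact_force: [1.3, -0.2, -0.4]
opening: 0.0588
row [-38.31, 18.03, 0.31] [0.55, -0.19, 0.02] dist cm 42.3 t 13.05
```

```bash
python3 -m creep '[[[-38.3,18,0,0.5,-0.2,0,-1],[-38.3,18,0,0.5,-0.2,0,-1],[-38.3,18,0,0.5,-0.2,0,-1],[-38.3,18,0,0.5,-0.2,0,-1],[-38.3,18,0,0.5,-0.2,0,-1],[-38.3,18,0,0.5,-0.2,0,-1],[-38.3,18,0,0.5,-0.2,0,-1],[-38.3,18,0,0.5,-0.2,0,-1]]]'
python3 -c "
from h import *
go(.619,-.1495,.13,np.pi/2)"
```

```text
time: 13.85
tool_pos: [0.6088, -0.1302, 0.1718]
tool_rot: [-3.141, -0.0, 1.571]
contact_force: [1.3, -0.0, -0.4]
opening: 0.0589
row [-1.93, 1.03, 4.18] [-0.03, -0.02, 0.0] dist cm 4.7 t 13.85
```

```bash
python3 -m creep '[[[-1.93,1.03,1,0,0,0,-1],[-1.93,1.03,3,0,0,0,-1],[-1.93,1.03,4.2,0,0,0,-1],[-1.93,1.03,4.2,0,0,0,-1],[-1.93,1.03,4.2,0,0,0,-1],[-1.93,1.03,4.2,0,0,0,-1]]]'
python3 - <<'E'
from h import *
s=robot.observe();P=par('wrist'); im=snap('wrist','w12'); print(s['tool_pos'],s['tool_rot'])
x,y,zt=s['tool_pos']; b=zt-.0172
overlay(P,im,[(x,y,b,.0095),(x,y,b,.03),(x,y,b+.012,.0095),(x,y,b+.012,.03),(.619,-.1498,.02,.032)],'ov3',(230,220,420,370))
go(.619,-.1495,.13,np.pi/2)
E
```

```text
time: 14.45
tool_pos: [0.6195, -0.149, 0.1309]
tool_rot: [3.141, 0.0, 1.572]
contact_force: [-0.2, -0.5, -0.8]
opening: 0.0587
[ 0.61948571 -0.14896927  0.13090142] [3.14050399e+00 1.04668636e-04 1.57189848e+00]
row [-0.04, -0.05, 0.1] [0.07, 0.01, 0.06] dist cm 0.1 t 14.5
```

View pics/ov3.png

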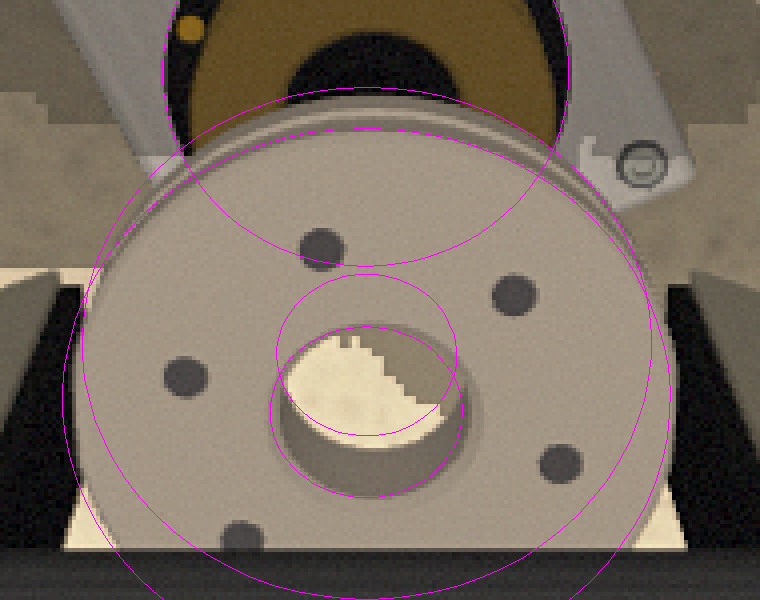

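```bash
python3 -m creep '[[[0,-0.08,2.5,0,0,0,-1],[0,-0.08,4,0,0,0,-1],[0,-0.08,5,0,0,0,-1],[0,-0.08,5.6,0,0,0,-1],[0,-0.08,5.6,0,0,0,-1]]]'
python3 - <<'E'
from h import *
s=robot.observe();P=par('wrist'); im=snap('wrist','w13'); print(s['tool_pos'],s['tool_rot'],s['contact_force'])
go(.6187,-.149,.0565,np.pi/2)
E
```

```text
time: 15.0
tool_pos: [0.6188, -0.1489, 0.0748]
tool_rot: [3.141, 0.0, 1.572]
contact_force: [-0.1, 0.6, -0.1]
opening: 0.059
[ 0.61875489 -0.14890932  0.07481641] [3.14062831e+00 8.73660149e-05 1.57205010e+00] [-0.14285204  0.62226308 -0.08290974]
row [0.01, -0.04, 1.89] [0.11, 0.02, 0.07] dist cm 1.9 t 15.05
```

View pics/w13.png

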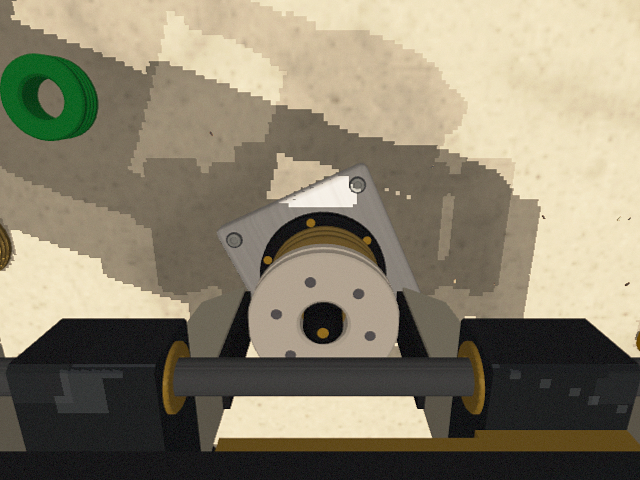

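The nose shows centred in the disc's bore at (323,328) with no force, so I'll lower it on.

```bash
python3 -m creep '[[[0,0,0.8,0,0,0,-1],[0,0,1.4,0,0,0,-1],[0,0,1.85,0,0,0,-1],[0,0,1.85,0,0,0,-1],[0,0,1.85,0,0,0,-1]]]'
python3 -m creep '[[[0,0,0,0,0,0,0.7],[0,0,0,0,0,0,0.7],[0,0,0,0,0,0,0.7],[0,0,0,0,0,0,0.7],[0,0,-4,0,0,0,0.7],[0,0,-9,0,0,0,0.7],[0,0,-12,0,0,0,1],[0,0,-12,0,0,0,1]]]'
python3 - <<'E'
from h import *
find('barrier','w14',z0=.038)
find('signal_ring','w15',z0=0)
snap('side','t14')
go(.436,-.14,.15,np.pi/2)
E
```

```text
time: 15.55
tool_pos: [0.6191, -0.1491, 0.0568]
tool_rot: [3.14, 0.0, 1.572]
contact_force: [0.4, 0.8, 0.1]
opening: 0.059
time: 16.35
tool_pos: [0.6214, -0.1499, 0.1827]
tool_rot: [3.13, 0.004, 1.572]
contact_force: [0.1, 0.3, -0.0]
opening: 0.0888
barrier t 16.35 tcp [ 0.6214 -0.1499  0.1827] rot [3.1299 0.0039 1.572 ]
0.86 (274, 180, 89, 88) fit [ 0.6201 -0.149 ] iou 0.976 area 6138 6283
signal_ring t 16.45 tcp [ 0.619  -0.149   0.1773] rot [3.1387e+00 8.0000e-04 1.5719e+00]
0.93 (81, 283, 55, 47) fit [ 0.4461 -0.225 ] iou 0.725 area 1656 2171
0.73 (42, 174, 61, 53) fit [ 0.4319 -0.1383] iou 0.958 area 2539 2646
0.65 (107, 67, 62, 59) fit [ 0.4907 -0.0644] iou 0.973 area 2923 3004
0.6 (0, 40, 69, 61) fit [ 0.4221 -0.0479] iou 0.961 area 3310 3443
row [0.89, -18.2, 2.52] [-0.08, -0.05, 0.06] dist cm 18.4 t 16.6
```

View pics/w14.png

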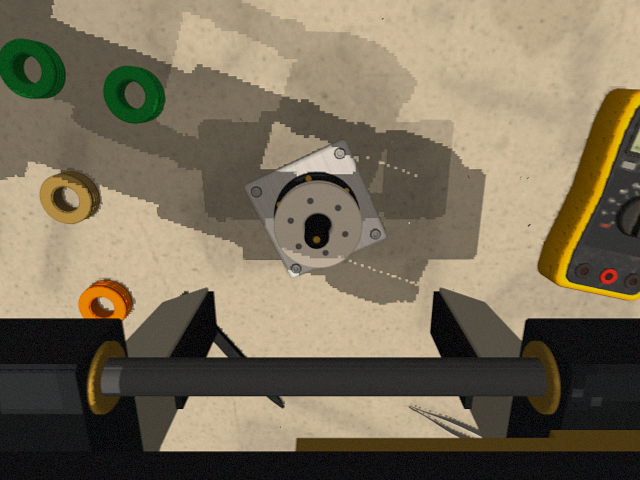

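```bash
python3 -c "
import cv2
cv2.imwrite('pics/c14.png',cv2.resize(cv2.imread('pics/t14.png')[220:320,300:440],None,fx=5,fy=5))"
```

```text
(no output)
```

View pics/c14.png

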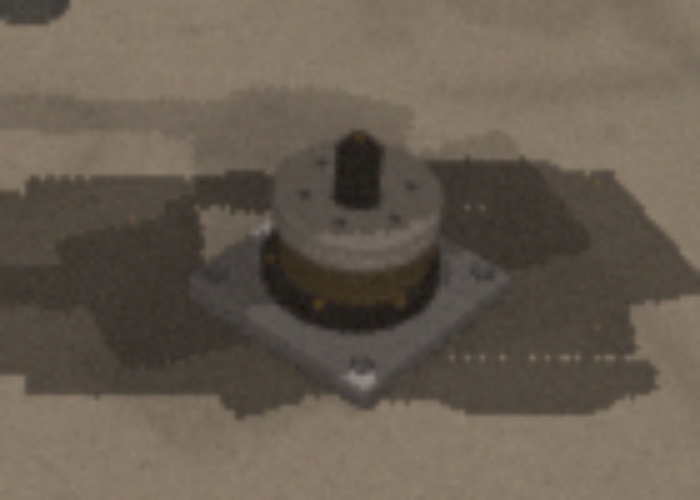

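The disc is flat and down, at side crop (357,200). Next is the brass small ring at wrist (70,197); the green and orange ones are ignored.

```bash
python3 -m creep '[[[0.9,-18.5,1,0,0,0,1],[0.9,-18.5,3,0,0,0,1],[0.9,-18.5,5.5,0,0,0,1],[0.9,-18.5,5.5,0,0,0,1],[0.9,-18.5,5.5,0,0,0,1],[0.9,-18.5,5.5,0,0,0,1],[0.9,-18.5,5.5,0,0,0,1]]]'
python3 -c "
from h import *
find('signal_ring','w16')"
```

```text
time: 17.3
tool_pos: [0.4345, -0.1405, 0.1204]
tool_rot: [3.141, -0.0, 1.572]
contact_force: [-0.4, -0.6, -0.5]
opening: 0.0922
signal_ring t 17.3 tcp [ 0.4345 -0.1405  0.1204] rot [ 3.1413 -0.      1.5718]
0.95 (268, 46, 69, 72) fit [ 0.423  -0.0479] iou 0.971 area 3925 4042
0.72 (288, 203, 63, 65) fit [ 0.4325 -0.1386] iou 0.978 area 3154 3200
0.72 (311, 329, 55, 28) fit [ 0.4449 -0.2173] iou 0.413 area 1146 2773
0.56 (388, 79, 69, 69) fit [ 0.4916 -0.0644] iou 0.95 area 3792 3989
```

View pics/w16.png

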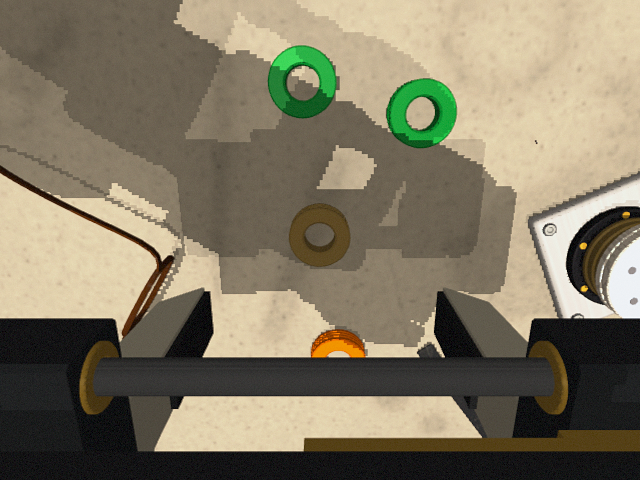

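```bash
python3 -c "
from h import *
P=par('wrist')
for z in (0,.03,.06): print(ray(P,(170,262),z),ray(P,(125,335),z))
go(.4325,-.1386,.0165,np.pi/2)"
```

```text
[ 0.33363868 -0.16048536  0.        ] [ 0.29595174 -0.21582195  0.        ]
[ 0.3450907  -0.14860593  0.03      ] [ 0.31165392 -0.19770194  0.03      ]
[ 0.35654273 -0.13672651  0.06      ] [ 0.32735609 -0.17958192  0.06      ]
row [0.18, -0.21, 10.4] [0.02, 0.0, 0.08] dist cm 10.4 t 17.4
```

The glasses stay clear with a narrower opening.

```bash
python3 -m creep '[[[0.18,-0.2,2,0,0,0,0.35],[0.18,-0.2,4,0,0,0,0.35],[0.18,-0.2,7,0,0,0,0.35],[0.18,-0.2,10.4,0,0,0,0.35],[0.18,-0.2,10.4,0,0,0,0.35],[0.18,-0.2,10.4,0,0,0,0.35],[0.18,-0.2,10.4,0,0,0,-1],[0.18,-0.2,10.4,0,0,0,-1]]]' 22
python3 -m creep '[[[0,0,0,0,0,0,-1],[0,0,0,0,0,0,-1],[0,0,0,0,0,0,-1],[0,0,0,0,0,0,-1]]]' 22
```

```text
time: 18.2
tool_pos: [0.4331, -0.1387, 0.0167]
tool_rot: [3.141, 0.0, 1.573]
contact_force: [-0.0, -0.3, -0.1]
opening: 0.0503
time: 18.6
tool_pos: [0.4332, -0.1388, 0.017]
tool_rot: [3.14, 0.001, 1.572]
contact_force: [1.1, 0.4, 2.9]
opening: 0.037
```

```bash
python3 -m creep '[[[0,0,-4,0,0,0,-1],[0,0,-9,0,0,0,-1],[0,0,-13,0,0,0,-1],[0,0,-13,0,0,0,-1]]]'
python3 -c "
from h import *
go(.6187,-.149,.14,np.pi/2)"
```

```text
time: 19.0
tool_pos: [0.4356, -0.14, 0.1517]
tool_rot: [3.131, 0.005, 1.573]
contact_force: [-0.4, -0.4, -1.8]
opening: 0.037
row [-0.93, 18.29, 1.37] [0.6, 0.3, 0.1] dist cm 18.4 t 19.0
```

```bash
python3 -m creep '[[[-0.93,18.3,0,0.6,0.3,0,-1],[-0.93,18.3,0,0.6,0.3,0,-1],[-0.93,18.3,0,0.6,0.3,0,-1],[-0.93,18.3,0.5,0.6,0.3,0,-1],[-0.93,18.3,1,0.6,0.3,0,-1],[-0.93,18.3,1,0.6,0.3,0,-1],[-0.93,18.3,1,0.6,0.3,0,-1]]]'
python3 - <<'E'
from h import *
s=robot.observe();P=par('wrist'); im=snap('wrist','w17'); print(s['tool_pos'],s['tool_rot'])
x,y,zt=s['tool_pos']; b=zt-.017
x+=.0007;y-=.0007
overlay(P,im,[(x,y,b,.0095),(x,y,b,.019),(x,y,b+.014,.0095),(x,y,b+.014,.019),(.619,-.1498,.02,.032)],'ov4',(230,220,420,370))
go(.6187,-.149,.10,np.pi/2)
E
```

```text
time: 19.7
tool_pos: [0.6173, -0.1488, 0.1424]
tool_rot: [-3.138, -0.001, 1.572]
contact_force: [0.1, -0.4, -1.7]
opening: 0.0371
[ 0.61725462 -0.14876618  0.14241151] [-3.13846286e+00 -1.01147459e-03  1.57246077e+00]
row [-0.01, 0.13, 4.32] [-0.11, -0.03, 0.08] dist cm 4.3 t 19.75
```

View pics/ov4.png

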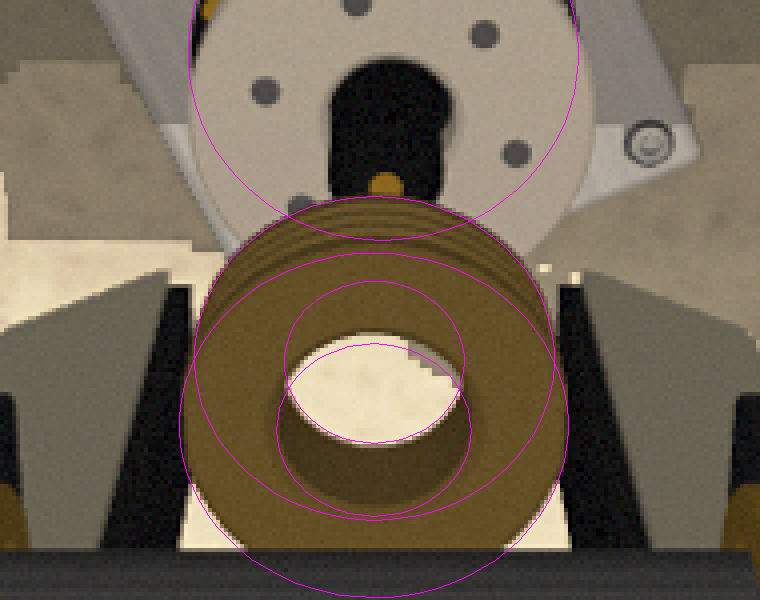

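The ring matches its predicted pose in the hand. I'll lower it over the nose.

```bash
python3 -m creep '[[[0,0.13,1.5,0,0,0,-1],[0,0.13,3,0,0,0,-1],[0,0.13,4.5,0,0,0,-1],[0,0.13,5.6,0,0,0,-1],[0,0.13,6.3,0,0,0,-1],[0,0.13,6.3,0,0,0,-1]]]'
python3 - <<'E'
from h import *
s=robot.observe();P=par('wrist'); im=snap('wrist','w18'); print(s['tool_pos'],s['tool_rot'],s['contact_force'])
go(.6187,-.149,.0682,np.pi/2)
E
```

```text
time: 20.35
tool_pos: [0.6181, -0.1489, 0.0796]
tool_rot: [-3.139, -0.001, 1.572]
contact_force: [-0.6, 0.4, -0.8]
opening: 0.0371
[ 0.61806921 -0.14891282  0.07964435] [-3.13862802e+00 -8.91933997e-04  1.57204496e+00] [-0.60580581  0.37710821 -0.76539897]
row [-0.0, 0.02, 1.21] [-0.12, -0.04, 0.07] dist cm 1.2 t 20.4
```

View pics/w18.png

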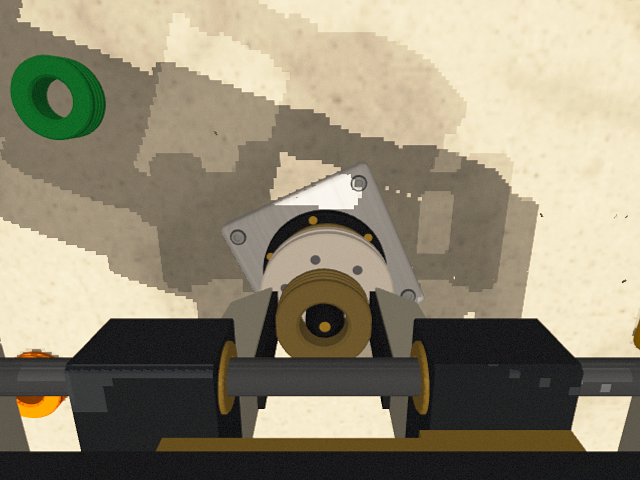

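The nose is in the bore at (324,322), so I'll lower the rest of the way and release.

```bash
python3 -m creep '[[[0,0.04,0.5,0,0,0,-1],[0,0.04,0.9,0,0,0,-1],[0,0.04,1.15,0,0,0,-1],[0,0.04,1.15,0,0,0,-1],[0,0.04,1.15,0,0,0,-1]]]'
python3 -m creep '[[[0,0,0,0,0,0,0.35],[0,0,0,0,0,0,0.35],[0,0,0,0,0,0,0.35],[0,0,0,0,0,0,0.35],[0,0,-4,0,0,0,0.35],[0,0,-9,0,0,0,0.35],[0,0,-11,0,0,0,1],[0,0,-11,0,0,0,1]]]'
python3 - <<'E'
from h import *
find('signal_ring','w19',z0=.05)
im=snap('side','t19'); cv2.imwrite('pics/c19.png',cv2.resize(im[220:320,300:440,::-1],None,fx=5,fy=5))
go(.574,.06,.17,np.pi/2)
E
```

```text
time: 20.9
tool_pos: [0.6189, -0.1489, 0.0688]
tool_rot: [-3.139, -0.001, 1.572]
contact_force: [-0.3, 1.0, -1.2]
opening: 0.037
time: 21.7
tool_pos: [0.621, -0.1497, 0.1833]
tool_rot: [3.136, 0.002, 1.572]
contact_force: [-0.6, -0.5, 0.2]
opening: 0.0737
signal_ring t 21.7 tcp [ 0.621  -0.1497  0.1833] rot [3.1359e+00 2.2000e-03 1.5722e+00]
0.89 (82, 281, 52, 37) fit [ 0.4725 -0.2005] iou 0.538 area 1578 2932
0.71 (290, 200, 59, 60) fit [ 0.6196 -0.1484] iou 0.974 area 2843 2916
0.65 (106, 66, 62, 58) fit [ 0.5109 -0.0644] iou 0.691 area 2820 4081
row [20.88, -4.42, 0.81] [-0.22, -0.07, 0.08] dist cm 21.4 t 21.85
```

View pics/c19.png

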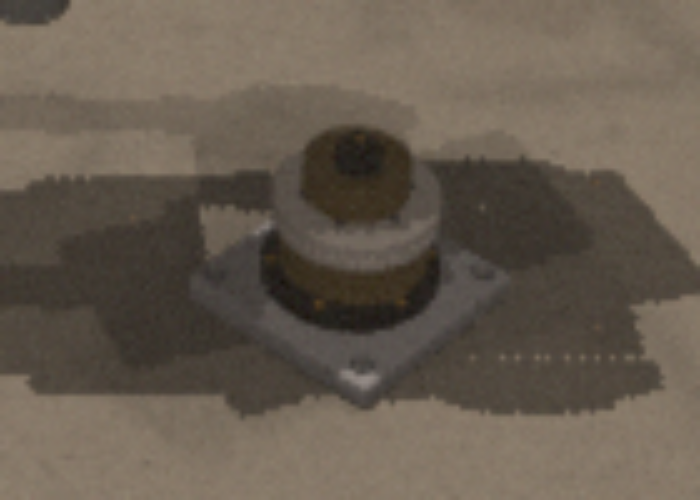

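View pics/w19.png

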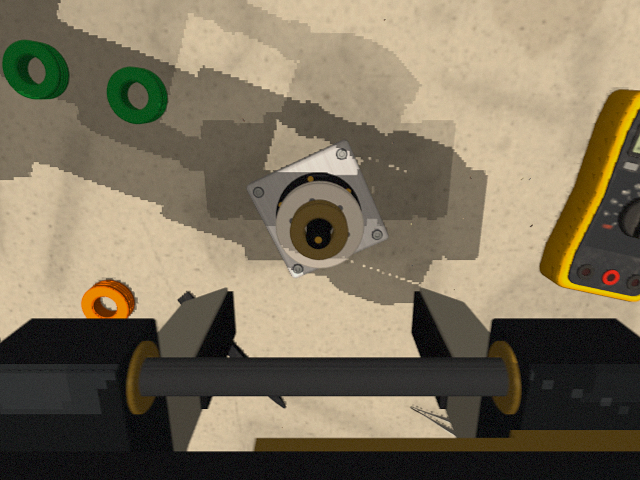

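The small ring is down and flat at wrist (318,231). Next is the end cap.

```bash
python3 -m creep '[[[20.9,-4.4,1,0,0,0,1],[20.9,-4.4,3,0,0,0,1],[20.9,-4.4,6,0,0,0,1],[20.9,-4.4,6,0,0,0,1],[20.9,-4.4,6,0,0,0,1],[20.9,-4.4,6,0,0,0,1],[20.9,-4.4,6,0,0,0,1],[20.9,-4.4,6,0,0,0,1]]]'
python3 -c "
from h import *
find('end_cap','w20')"
```

```text
time: 22.65
tool_pos: [0.5744, 0.0591, 0.118]
tool_rot: [-3.138, -0.001, 1.571]
contact_force: [0.5, 0.6, 0.0]
opening: 0.0919
end_cap t 22.65 tcp [0.5744 0.0591 0.118 ] rot [-3.1377e+00 -1.0000e-03  1.5711e+00]
0.88 (297, 202, 55, 58) fit [0.575 0.066] iou 0.867 area 2501 2886
```

View pics/w20.png

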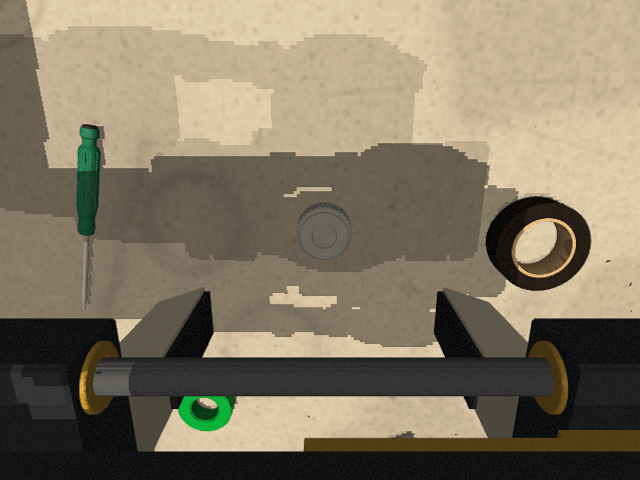

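```bash
python3 - <<'E'
from h import *
P=par('wrist'); im=cv2.imread('pics/w20.png')[:,:,::-1]
x,y=.575,.0655
overlay(P,im,[(x,y,0,.017),(x,y,.02,.017)],'ov5',(270,180,380,290),6)
E
```

```text
(no output)
```

View pics/ov5.png

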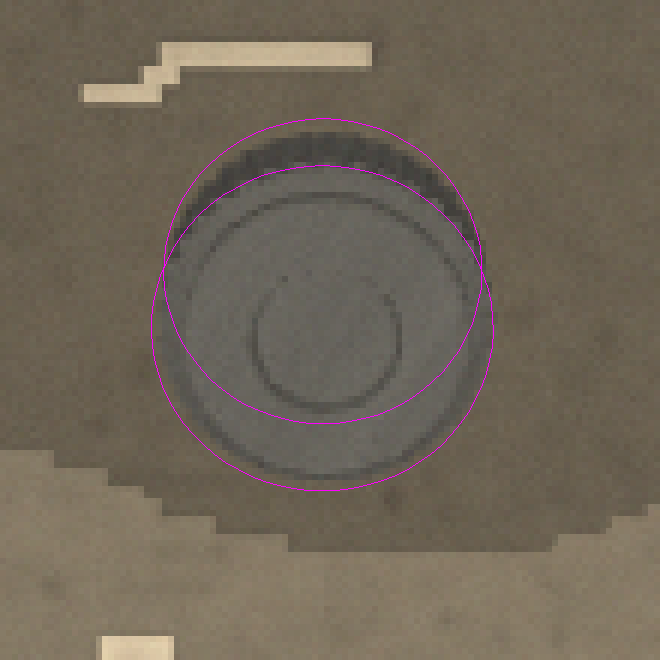

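```bash
python3 -c "
from h import *
go(.575,.065,.017,np.pi/2)"
```

```text
row [0.6, 0.08, 10.13] [-0.18, -0.07, -0.03] dist cm 10.2 t 22.75
```

```bash
python3 -m creep '[[[0.6,0.08,3,-0.2,0,0,0.35],[0.6,0.08,6,-0.2,0,0,0.35],[0.6,0.08,9,-0.2,0,0,0.35],[0.6,0.08,10.1,-0.2,0,0,0.35],[0.6,0.08,10.1,-0.2,0,0,0.35],[0.6,0.08,10.1,-0.2,0,0,-1],[0.6,0.08,10.1,-0.2,0,0,-1],[0.6,0.08,10.1,-0.2,0,0,-1]]]' 20
python3 -m creep '[[[0,0,0,0,0,0,-1],[0,0,0,0,0,0,-1],[0,0,0,0,0,0,-1],[0,0,0,0,0,0,-1]]]' 20
```

```text
time: 23.55
tool_pos: [0.5757, 0.0649, 0.0186]
tool_rot: [3.139, -0.001, 1.57]
contact_force: [-0.2, 0.1, -0.2]
opening: 0.0425
time: 23.95
tool_pos: [0.576, 0.065, 0.0192]
tool_rot: [3.138, -0.001, 1.57]
contact_force: [-0.7, -0.0, 5.9]
opening: 0.033
```

```bash
python3 -m creep '[[[0,0,-4,0,0,0,-1],[0,0,-9,0,0,0,-1],[0,0,-13,0,0,0,-1],[0,0,-13,0,0,0,-1]]]'
python3 -c "
from h import *
go(.6187,-.149,.15,np.pi/2)"
```

```text
time: 24.35
tool_pos: [0.5787, 0.0649, 0.1552]
tool_rot: [3.127, -0.001, 1.57]
contact_force: [-0.3, 0.3, -0.6]
opening: 0.0331
row [-21.39, 4.0, 0.56] [0.83, -0.05, -0.02] dist cm 21.8 t 24.35
```

```bash
python3 -m creep '[[[-21.4,4,0.3,0.6,0,0,-1],[-21.4,4,0.3,0.6,0,0,-1],[-21.4,4,0.3,0.6,0,0,-1],[-21.4,4,0.3,0.6,0,0,-1],[-21.4,4,0.3,0.6,0,0,-1],[-21.4,4,0.3,0.6,0,0,-1],[-21.4,4,0.3,0.6,0,0,-1]]]'
python3 - <<'E'
from h import *
s=robot.observe();P=par('wrist'); im=snap('wrist','w21'); print(s['tool_pos'],s['tool_rot'])
x,y,zt=s['tool_pos']; b=zt-.0185
x+=.0007;y-=.0007
overlay(P,im,[(x,y,b,.017),(x,y,b+.02,.017),(.619,-.149,.05,.019)],'ov6',(230,200,420,370))
im=snap('side','t21'); cv2.imwrite('pics/c21.png',cv2.resize(im[150:320,280:460,::-1],None,fx=4,fy=4))
go(.6187,-.149,.10,np.pi/2)
E
```

```text
time: 25.05
tool_pos: [0.618, -0.1483, 0.1514]
tool_rot: [3.14, -0.002, 1.57]
contact_force: [0.5, 0.1, -0.2]
opening: 0.0334
[ 0.61804022 -0.14834706  0.15141602] [ 3.13960491e+00 -2.35070985e-03  1.57003480e+00]
row [-0.18, 0.02, 5.21] [0.16, -0.11, 0.08] dist cm 5.2 t 25.15
```

View pics/ov6.png

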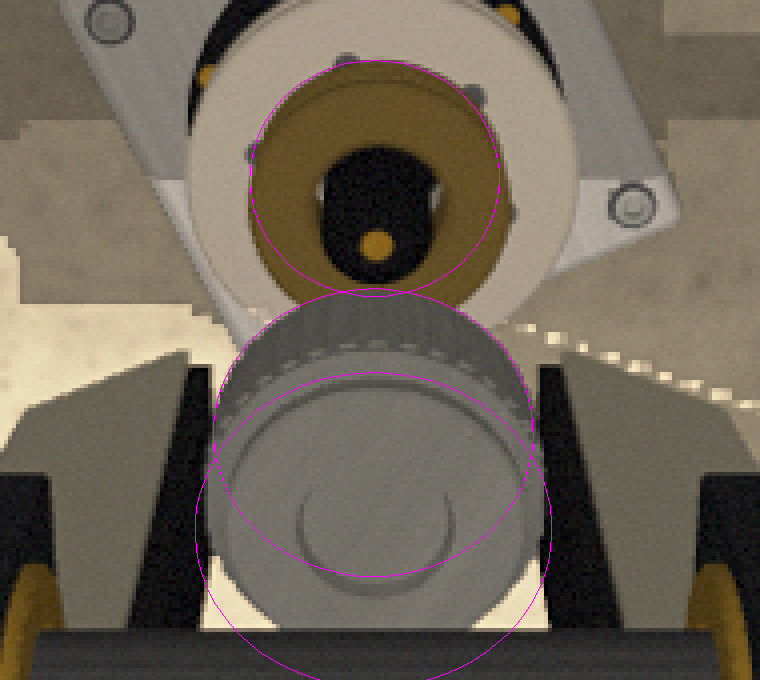

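View pics/c21.png

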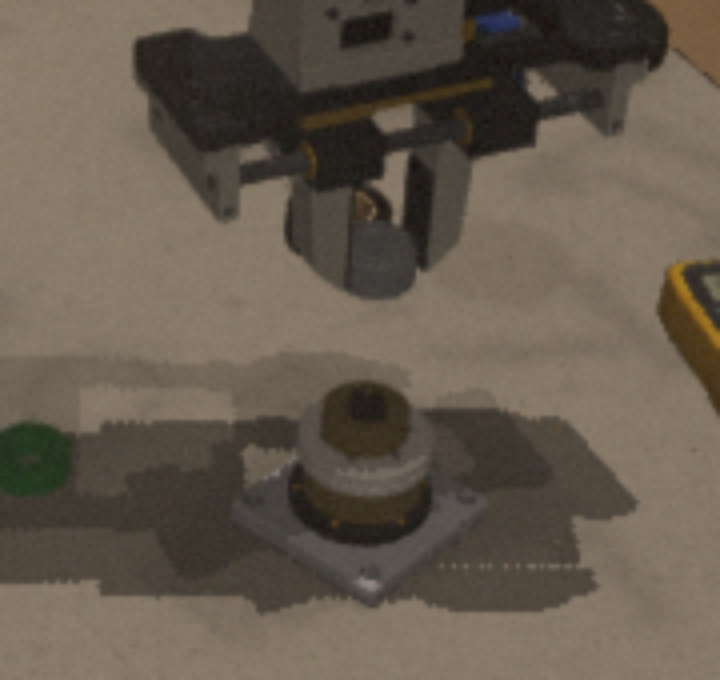

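The cap hangs upright, and its base matches the overlay. I'll lower it carefully.

```bash
python3 -m creep '[[[-0.1,0.06,2,0.2,-0.1,0,-1],[-0.1,0.06,4,0.2,-0.1,0,-1],[-0.1,0.06,5,0.2,-0.1,0,-1],[-0.1,0.06,5.6,0.2,-0.1,0,-1],[-0.1,0.06,6,0.2,-0.1,0,-1],[-0.1,0.06,6,0.2,-0.1,0,-1]]]'
python3 - <<'E'
from h import *
s=robot.observe();P=par('wrist'); im=snap('wrist','w22'); print(s['tool_pos'],s['tool_rot'],s['contact_force'])
go(.6187,-.149,.084,np.pi/2)
E
```

```text
time: 25.75
tool_pos: [0.6192, -0.1479, 0.0922]
tool_rot: [-3.141, -0.0, 1.573]
contact_force: [0.2, -0.1, -0.3]
opening: 0.0332
[ 0.61919839 -0.1478762   0.0921728 ] [-3.14103179e+00 -1.00676043e-04  1.57253824e+00] [ 0.22336113 -0.13330024 -0.27998738]
row [-0.09, -0.07, 0.86] [0.0, 0.01, 0.09] dist cm 0.9 t 25.8
```

View pics/w22.png

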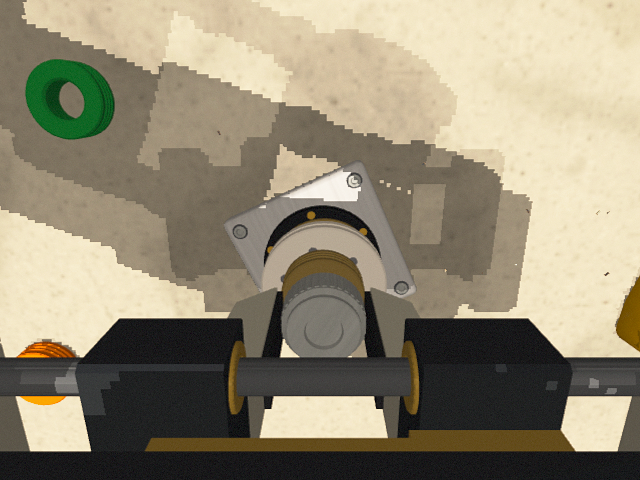

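```bash
python3 -m creep '[[[-0.09,-0.03,0.2,0,0,0,-1],[-0.09,-0.03,0.4,0,0,0,-1],[-0.09,-0.03,0.6,0,0,0,-1],[-0.09,-0.03,0.8,0,0,0,-1],[-0.09,-0.03,0.8,0,0,0,-1],[-0.09,-0.03,0.8,0,0,0,-1]]]'
python3 - <<'E'
from h import *
s=robot.observe();P=par('wrist'); im=snap('wrist','w23'); print(s['tool_pos'],s['contact_force'],s['torque'])
cv2.imwrite('pics/w23c.png',cv2.resize(im[200:370,220:430,::-1],None,fx=3.5,fy=3.5))
E
```

```text
time: 26.4
tool_pos: [0.619, -0.149, 0.0845]
tool_rot: [-3.142, 0.0, 1.572]
contact_force: [-0.9, -1.2, -0.7]
opening: 0.0328
[ 0.61903868 -0.14900103  0.08450864] [-0.87517339 -1.20382866 -0.69159847] [-0.11729956  0.09687574 -0.0262221 ]
```

View pics/w23c.png

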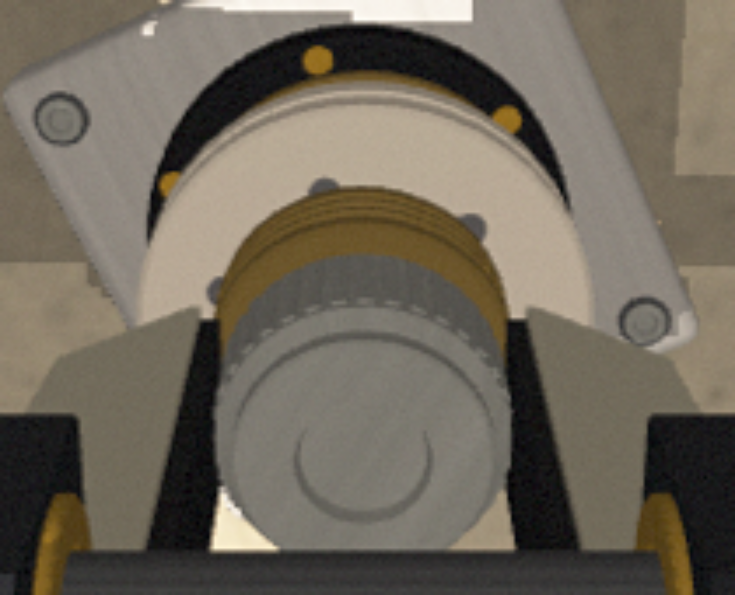

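```bash
python3 -m creep '[[[0,0,0.1,0,0,0,-1],[0,0,0.15,0,0,0,-1],[0,0,0.15,0,0,0,-1]]]'
python3 -m creep '[[[0,0,0,0,0,0,0.35],[0,0,0,0,0,0,0.35],[0,0,0,0,0,0,0.35],[0,0,0,0,0,0,0.35],[0,0,-4,0,0,0,0.35],[0,0,-9,0,0,0,0.35],[0,0,-10,0,0,0,1],[0,0,-10,0,0,0,1]]]'
python3 - <<'E'
from h import *
P,im=find('end_cap','w24',z0=.064)
overlay(P,im,[(.6195,-.1484,.064,.017),(.6195,-.1484,.084,.017)],'ov7',(230,150,420,300))
im=snap('side','t24'); cv2.imwrite('pics/c24.png',cv2.resize(im[220:320,300:440,::-1],None,fx=5,fy=5))
E
```

```text
time: 26.75
tool_pos: [0.6192, -0.149, 0.0833]
tool_rot: [3.141, 0.0, 1.572]
contact_force: [-1.0, -0.4, 0.9]
opening: 0.0328
time: 27.55
tool_pos: [0.6203, -0.1494, 0.186]
tool_rot: [3.136, 0.002, 1.572]
contact_force: [-0.3, 0.5, -0.7]
opening: 0.0737
end_cap t 27.55 tcp [ 0.6203 -0.1494  0.186 ] rot [3.1362e+00 2.2000e-03 1.5723e+00]
0.96 (293, 209, 56, 57) fit [ 0.62   -0.1481] iou 0.902 area 2530 2804
```

View pics/ov7.png

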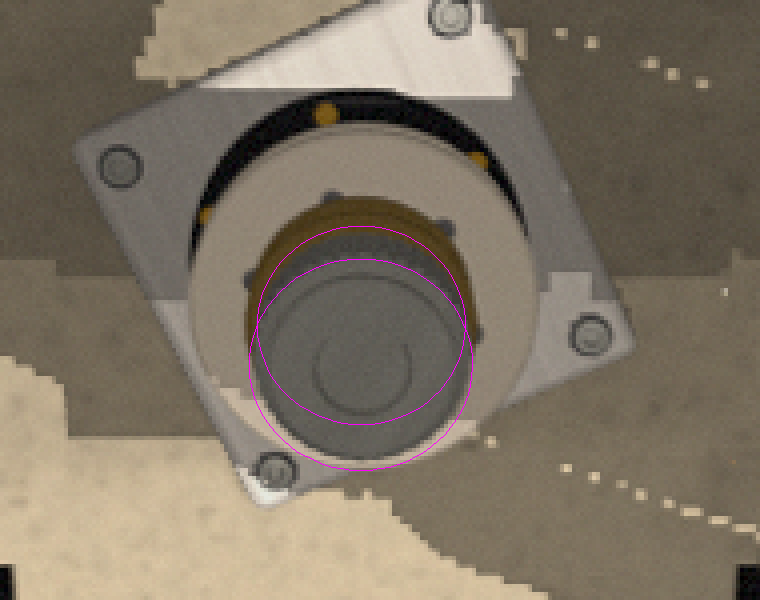

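View pics/c24.png

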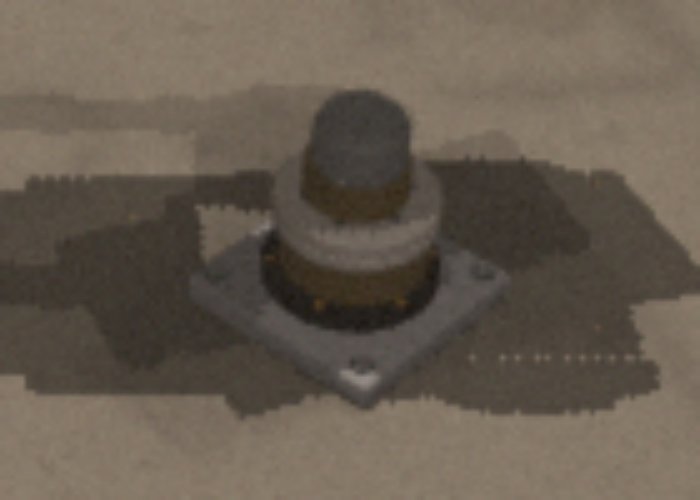

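```bash
python3 - <<'E'
from h import *
P=par('side'); im=cv2.imread('pics/t24.png')[:,:,::-1]
for l,z in (('barrier',.038),('end_cap',.064)):
    for r in robot.masks_of('side',l)[:1]: print(l,r['score']); fitcyl(P,r['mask'],*DIM[l],z)
x,y=.6155,-.155
overlay(P,im,[(x,y,.02,.032),(x,y,.038,.030),(x,y,.050,.030),(x,y,.064,.017),(x,y,.084,.017),(x,y,.05,.019)],'ov8',(310,220,430,310),6)
E
```

```text
barrier 0.71
fit [ 0.615  -0.1581] iou 0.432 area 382 828
end_cap 0.89
fit [ 0.6179 -0.1473] iou 0.8 area 323 404
```

View pics/ov8.png

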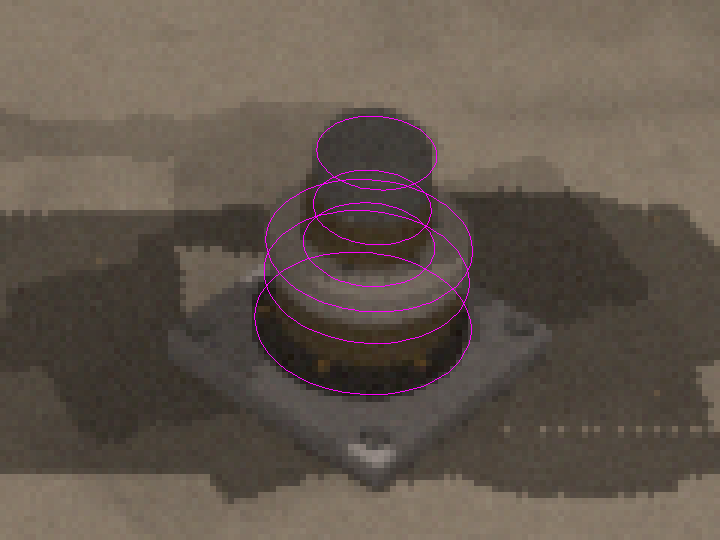

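In the side overlay, the seats of the flange, disc and cap all sit the same ~20 px from the prediction. That is a common calibration shift, so the relative heights are right. The gripper is clear, so I'll hand in.

```bash
python3 -m creep '[[[0,0,0,0,0,0,1],[0,0,0,0,0,0,1],[0,0,0,0,0,0,1]]]'; python3 -c "
from h import *
print(robot.observe()['contact_force']); print(robot.hand_in())"
```

```text
time: 28.1
tool_pos: [0.6181, -0.1487, 0.1806]
tool_rot: [-3.138, -0.001, 1.572]
contact_force: [0.4, 0.2, -0.8]
opening: 0.0917
[ 0.40637095  0.18550444 -0.77440127]
the job is handed in; nothing more can be done
None
```

I placed the large brass ring, white disc, small brass ring and end cap on the hub one at a time, letting go of each before fetching the next. The job was handed in at about 28 s; it reports no verdict.

- **Fit:** no placing showed more than about 1 N on the wrist. The last wrist-camera checks put all four parts within about 2 mm of the hub axis. The three rings fitted their outlines well at seated height (overlap about 0.97).
- **End cap:** its outline overlap was only 0.90, probably because the model leaves out what looks like a chamfered top. In the side view the cap sits flat on the small ring.
- **Camera disagreement:** the side camera was off by several millimetres against the wrist camera. The offset was about the same for the flange, disc and cap, so I read it as a calibration shift and judged heights by comparing parts. The side-camera outline fits themselves were poor (overlap 0.43 to 0.80).
- **Left alone:** I did not go near the pry stick, screwdriver or tape roll, but I did not measure their positions again at the end. The gripper was clear of the assembly at hand-in.

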